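# Refit the guide rollers of a cable feeder and slide the carriage home

## Robot

A 6-joint arm with a two-finger parallel gripper is mounted at the origin on the work surface. World frame = base frame: x ahead of the robot, y to its left, z up, the work surface at z = 0. Lengths are in m, angles in degrees, forces in N, time in s.
With the tool pointing down it reaches from about 0.25 to 0.725 m from the base axis. Payload 9.7 kg.
Tool frame: the origin (TCP) lies at the very end of the fingers, on their centre line; the grasp point (between the pads) lies 19 mm behind it; z points along the fingers, y is the line along which they close (so a half turn about z gives the same grasp; the last joint's range is limited). The gripper opens to 85 mm and grips with 20 to 120 N. Pads are 22 mm wide; open, the fingers measure 114 mm over their backs; the gripper's body (76 mm by 85 mm) begins 54 mm behind the grasp point. The pads swing forward as they close: fully open they stand 13 mm farther back than shut.
Start: joints at [-71.219, 4.979, 10.078, 95.1, 0, 90], TCP at [0.177, -0.521, 0.231] pointing down, gripper open.
Joint ranges: [-179.16, 179.16], [-48.56, 103.87], [-65.8, 70.77], [-126.05, 130.52], [-82.76, 87.17], [-180, 180]. Speed limits (degrees/s): [127.2, 127.2, 147.25, 180, 180, 180].

## Interface

Orientations are given as [roll, pitch, yaw] about the fixed x, y, z axes, in that order (R = Rz(yaw) Ry(pitch) Rx(roll)).
In Python, from workcell import bot gives the robot as it stands.
- The arm moves only by the tool step_arm, never from a script. Its argument "targets" is a list of rows, each a list of 3 entries, a list of its own where there are three numbers: the opening, from 0 (shut) to 1 (fully open), then the shift along the world's x, y, z in mm, then the turn, a rotation vector about the world's x, y, z in rad. In form: [[grip, [tx, ty, tz], [wx, wy, wz]], ...]. A call has 1 to 8 rows; each row is the pose to reach, as a shift and turn from the pose commanded when the call began; what a row does not reach only later rows make up. A row lasts 1/10 s, in which the tool goes at most 50 mm and 8.59 degrees, less where a joint would pass 70% of its speed; a pose out of reach is approached as far as the arm can. A call with a gripper value outside its range is refused whole. The fingers move at their own pace and stop on an object; "force" is the grip in N (left out, the last holds). Time passes only in rows, so rows that repeat a pose let the fingers close. It gives the time, the measured TCP pose, the force, the opening and the grip force at its end, in the units of the state.
- bot.get_obs(): the state, without advancing time (a new reading comes with each control period).
- bot.camera(name): name is "scene" or "side" or "wrist"; returns (picture, depth): 420x560x3 uint8, red, green, blue; 420x560 float32, m along the optical axis (not along the pixel's ray), 0 where there is no reading.
- bot.camera_params(name): a dict with "K" (3x3 intrinsics, pixels), "R" (3x3) and "t" (3): a world point X has camera coordinates R X + t. Camera axes: x right, y down, z forward; pixel columns grow to the right and rows downward; lengths in m; the calibration is good to about 2 mm. A picture is of the moment at which its call begins: read the wrist's pose just before it. camera_params takes no time and is no camera call; for the wrist camera it gives the pose at the moment of the call.
- bot.job_done(): hands the job in; it is judged then, once.
The state is a dict: "time": time; "q": joint angles; "qd": joint speeds; "joint_efforts": joint torques, N m; "ee_pos": TCP position; "tcp_rot": TCP orientation; "wrist_force": force on the tool from outside, world axes, zero at the start; "torque": the same for the moment, N m; "opening": finger opening in m; "grasp_force": force on a finger pad.
Only numpy, scipy, OpenCV 4.12 (cv2) and the standard library are available. Lean on these libraries where they do the work, as an engineer would, in place of code of your own. Each camera call takes 0.05 s, during which the arm holds its last target. There are 200 camera calls.

## Task

Put every grooved roller lying on the bench onto a stud of its own on the feeder's roller carriage, then reach in through the spring flap of the parts bin for a steel push-on cap for each and press it straight down the stud until it sits tight on the roller. When all the rollers are capped, push the carriage fully home along its slide until the spring detent clicks in; leave spare caps in the bin with its flap shut, and leave the jar, the bottle and the screwdriver where they are.

Things in the scene. Friction and masses are not known exactly. Their poses are not given: they have to be found in the camera images.
- frame: Fixed frame of the opened cable feeder: green base plate 300 x 160 x 12 mm, steel guide rails at the sides (tops at 32 mm, outer faces at y = +-78 mm), green cross-member 60 mm high at the rear, motor up to 76 mm high behind it (to x = 237 mm). Origin: centre of the underside, on the bench. x: along the slide, front to rear (home); y left; z up. Place and yaw vary; left or right of the robot.
- carriage (a joint): Travel in m of the carriage (aluminium plate 195 x 112 x 8 mm, top 30 mm above the bench) along the frame's +x: 0 to 0.012 at the start, 0.070 fully home at its stop. Friction 2.5 N; it stays where left. From 0.057 to 0.064 a sprung steel ball on the left rail resists with 7 to 10 N, then snaps in behind the carriage's nose and holds it home.
- stud0 (a point): Foot of a plain upright steel stud, 8 mm diameter, where it leaves the top of the carriage plate; its round tip is 35 mm above this point. Axes as the frame's. Moves with the carriage. The studs stand in a zigzag, 67 mm apart: this is the first from the front, left (y = +25 mm).
- stud1 (a point): The same for the second stud from the front, right (y = -25 mm).
- stud2 (a point): The same for the third stud from the front, left.
- stud3 (a point): The same for the rear stud, right.
- apron (a point): Centre of the front face of the carriage's apron, an upright aluminium plate 100 mm wide, 22 to 50 mm above the bench: the face to push towards the frame's +x. Moves with the carriage. The frame's base plate (top 12 mm above the bench) lies below and, to x = -150 mm of the frame, in front of it.
- roller0: White nylon roller with a V groove: 40 mm diameter, 22 mm high, through bore 11 mm, about 35 g, lying flat on the bench. Origin: centre of its underside; z: its axis. All rollers are alike and fit any stud; fitted, a roller lies flat on the carriage plate and 13 mm of stud shows above it. May be absent.
- roller1: Another roller, as roller0 (may be absent).
- roller2: Another roller, as roller0 (may be absent).
- roller3: Another roller, as roller0 (may be absent).
- roller0_top (a point): Centre of the top face of roller0, 22 mm above its origin: where a seated cap's underside is. Absent with its roller.
- roller1_top (a point): The same for roller1.
- roller2_top (a point): The same for roller2.
- roller3_top (a point): The same for roller3.
- bin: Fixed blue sheet-metal parts bin, 106 (x) x 328 (y) mm, walls 4 mm: front 72, rear 118 mm high, sides sloping between; all of the top is closed by the flap. Inside x = -46 to 52 mm; floor 4 mm above the bench: flat trough to x = +6 mm, then a rising chute. Origin: on the bench in its middle; x: front to rear, y left. Place and yaw vary; left or right of the robot.
- flap (a joint): Opening of the bin's flap, rad: 0 shut, 0.68 fully open. Clear slippery panel 3 mm thick, hinged on top of the rear wall (bin x = 51 mm, 118 mm up). Pushed from above it swings down and back into the bin (1 to 2.6 N) and springs shut when let go. Its front edge is at x = -41 mm, 75 mm up when shut, x = 6 mm, 26 mm up when fully open, so fingers reaching straight down to the caps hold it aside.
- cap0: Steel push-on cap: 24 mm diameter, 18 mm high, closed flat top, hollow below with spring teeth that bite on a stud; 16 g. Stands mouth down in the bin's trough, 18 to 29 mm in front of the bin's origin, 22 mm or more between caps. Origin: centre of its underside; z: up through the top. Teeth meet a stud's tip with the underside 31 mm above the stud's foot; see cap1.
- cap1: Another cap, alike. Pressing one on takes up to about 16 N, within 2 mm of the stud's axis; it is seated when its underside rests on the roller, 22 mm above the stud's foot, and then stays by its own bite.
- cap2: Another cap, as cap0.
- cap3: Another cap, as cap0.
- jar: Glass jar with a red lid, 64 mm diameter, 85 mm high, at the right end of the work. Origin: centre of its underside. To be left alone.
- bottle: Blue plastic bottle with a yellow cap, 60 mm diameter, 170 mm high, at the left end of the work. Origin: centre of its underside. To be left alone.
- screwdriver: Screwdriver with a black handle lying across the far side of the work. Origin: middle of its underside. To be left alone.
Not all that is in view belongs to the job. What is shaped like the roller3 but blue is not meant. What is shaped like the roller1 but pink or purple is not meant.

How it is judged (in metres and radians):
On the way, in this order (a step that is already met when the one before it is completed fails the run):
1. every roller stands on a stud of its own with a cap pressed tight down on it ((distance between roller0 and stud0 below 0.004 m or distance between roller0 and stud1 below 0.004 m or distance between roller0 and stud2 below 0.004 m or distance between roller0 and stud3 below 0.004 m) and distance between any of cap0, cap1, cap2, cap3 and roller0_top below 0.004 m and (distance between roller1 and stud0 below 0.004 m or distance between roller1 and stud1 below 0.004 m or distance between roller1 and stud2 below 0.004 m or distance between roller1 and stud3 below 0.004 m) and distance between any of cap0, cap1, cap2, cap3 and roller1_top below 0.004 m and (distance between roller2 and stud0 below 0.004 m or distance between roller2 and stud1 below 0.004 m or distance between roller2 and stud2 below 0.004 m or distance between roller2 and stud3 below 0.004 m) and distance between any of cap0, cap1, cap2, cap3 and roller2_top below 0.004 m and (distance between roller3 and stud0 below 0.004 m or distance between roller3 and stud1 below 0.004 m or distance between roller3 and stud2 below 0.004 m or distance between roller3 and stud3 below 0.004 m) and distance between any of cap0, cap1, cap2, cap3 and roller3_top below 0.004 m), for 0.3 s.
2. the carriage is pushed home and held by the detent (value of joint carriage above 0.067 m), for 0.3 s.
At the end, for the whole second after the job is handed in: Each roller lies on the carriage round a stud, its underside within 4 mm of the stud's foot, with a cap whose underside is within 4 mm of the middle of the roller's top; unused caps are in the bin; the carriage is within 3 mm of fully home; the flap is shut (below 0.06 rad); all is at rest (all of step 1 and (distance between cap0 and roller0_top below 0.004 m or distance between cap0 and roller1_top below 0.004 m or distance between cap0 and roller2_top below 0.004 m or distance between cap0 and roller3_top below 0.004 m or (x of cap0 in the frame of bin between -0.046 and 0.052 m and y of cap0 in the frame of bin between -0.16 and 0.16 m and z of cap0 in the frame of bin below 0.06 m)) and (distance between cap1 and roller0_top below 0.004 m or distance between cap1 and roller1_top below 0.004 m or distance between cap1 and roller2_top below 0.004 m or distance between cap1 and roller3_top below 0.004 m or (x of cap1 in the frame of bin between -0.046 and 0.052 m and y of cap1 in the frame of bin between -0.16 and 0.16 m and z of cap1 in the frame of bin below 0.06 m)) and (distance between cap2 and roller0_top below 0.004 m or distance between cap2 and roller1_top below 0.004 m or distance between cap2 and roller2_top below 0.004 m or distance between cap2 and roller3_top below 0.004 m or (x of cap2 in the frame of bin between -0.046 and 0.052 m and y of cap2 in the frame of bin between -0.16 and 0.16 m and z of cap2 in the frame of bin below 0.06 m)) and (distance between cap3 and roller0_top below 0.004 m or distance between cap3 and roller1_top below 0.004 m or distance between cap3 and roller2_top below 0.004 m or distance between cap3 and roller3_top below 0.004 m or (x of cap3 in the frame of bin between -0.046 and 0.052 m and y of cap3 in the frame of bin between -0.16 and 0.16 m and z of cap3 in the frame of bin below 0.06 m)) and value of joint carriage above 0.067 m and value of joint flap below 0.06 rad and linear speed of each of roller0, roller1, roller2, roller3 below 0.03 m/s); the robot touches nothing.
It fails at once if the jar is moved more than 3 cm (distance of jar from where it was at the start of the episode above 0.03 m).
It fails at once if the bottle is moved more than 3 cm (distance of bottle from where it was at the start of the episode above 0.03 m).
It fails at once if the screwdriver is moved more than 3 cm (distance of screwdriver from where it was at the start of the episode above 0.03 m).
Of roller0, roller1, roller2, roller3 only 3 to 4 are there at a start; the rules pass over those that are not, and their reading is None.
At some moment in a run one of roller0, roller1, roller2, roller3 may be knocked a few centimetres aside while the robot is not near it.
It also fails if it takes over 210 s, if anything falls off the work surface, if the arm or the gripper's body presses on something with over 40 N, if the wrist force passes 120 N, or if a joint passes its speed limit or range.

## Working session

There is one attempt and no reset: what is moved stays moved. The work goes in short steps, Python scripts to look and compute and a tool call to move; the robot and the scene stay as the last step left them, time stands still between calls to the robot, and variables do not carry over. Pictures are saved under pics/ and viewed, at most 14 in all, crops included, and the job is handed in when it is done.

Besides the shell and the picture viewer there is one more tool, called as name(argument=value, ...) on one line, values as JSON. step_arm: Moves the arm, as the interface text tells. Its arguments: {"type":"object","properties":{"targets":{"type":"array","items":{"type":"array"}},"force":{"type":"number"}},"required":["targets"]}

```bash
mkdir -p pics; ls
cat > h.py <<'E'
import numpy as np,cv2
from workcell import bot
def ray(name,uv,z,P=None):
    P=P or bot.camera_params(name);K,R,t=P["K"],np.array(P["R"]),np.array(P["t"])
    c=-R.T@t;d=R.T@np.linalg.inv(K)@np.array([uv[0],uv[1],1.]);return c+d*(z-c[2])/d[2]
def cloud(name,dep,P):
    K,R,t=np.array(P["K"]),np.array(P["R"]),np.array(P["t"])
    v,u=np.mgrid[:420,:560];X=np.stack([(u-K[0,2])*dep/K[0,0],(v-K[1,2])*dep/K[1,1],dep],-1)
    return (X-t)@R
def proj(name,X,P=None):
    P=P or bot.camera_params(name);c=np.array(P["R"])@np.array(X)+np.array(P["t"]);p=np.array(P["K"])@c;return p[:2]/p[2]
def shot(name,fn):
    P=bot.camera_params(name);im,d=bot.camera(name);cv2.imwrite(f"pics/{fn}.png",im[...,::-1]);np.savez(f"{fn}.npz",im=im,d=d,**{k:np.array(v) for k,v in P.items()});return im,d,P
E
python3 - <<'E'
from h import *
np.set_printoptions(precision=3,suppress=True)
for n in ("scene","side"):
    im,d,P=shot(n,n+"0");print(n,P)
a=cv2.imread("pics/scene0.png");b=cv2.imread("pics/side0.png")
print(bot.get_obs())
E
```

```text
pics
scene {'K': array([[440.446,   0.   , 272.087],
       [  0.   , 440.446, 207.5  ],
       [  0.   ,   0.   ,   1.   ]]), 'R': array([[ 0.775,  0.632,  0.001],
       [ 0.529, -0.648, -0.548],
       [-0.346,  0.425, -0.836]]), 't': array([-0.506, -0.29 ,  1.789])}
side {'K': array([[505.844,   0.   , 279.429],
       [  0.   , 505.844, 217.883],
       [  0.   ,   0.   ,   1.   ]]), 'R': array([[-0.778, -0.628,  0.015],
       [-0.37 ,  0.439, -0.819],
       [ 0.508, -0.643, -0.573]]), 't': array([0.503, 0.302, 1.216])}
{'time': 0.1, 'q': array([-71.219,   5.008,  10.039,  95.102,   0.001,  90.001]), 'qd': array([ 0.002, -0.079,  0.102,  0.071, -0.039,  0.095]), 'joint_efforts': array([ -0.003, -52.156,  46.565,   0.016,  -0.   ,  -0.   ]), 'ee_pos': array([ 0.177, -0.52 ,  0.231]), 'tcp_rot': array([-179.929,   -0.001,   18.78 ]), 'wrist_force': array([ 0.252, -1.127, -0.682]), 'torque': array([-0.017,  0.011,  0.02 ]), 'grasp_force': 0.0, 'opening': 0.08539417288807269}
```

View pics/scene0.png

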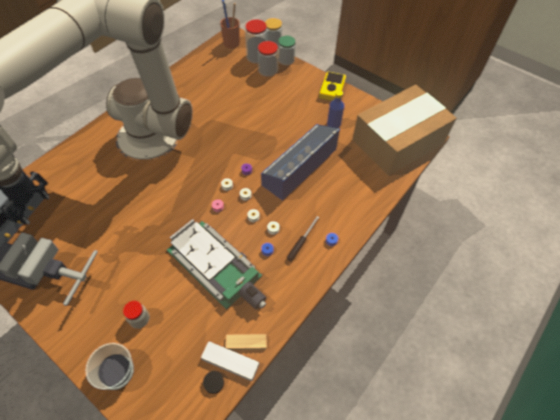

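View pics/side0.png

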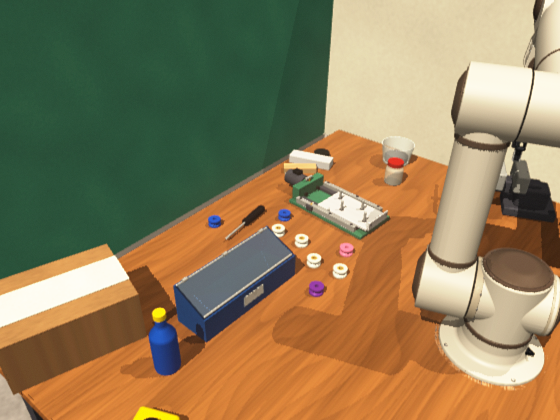

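Scene picture: white rollers at (227,184), (245,194), (253,215) and (273,227). Look-alikes are purple (246,169), pink (217,205), blue (267,249) and blue (332,239). The bin is near (300,160), the frame near (212,262), the jar at (135,313), the bottle at (335,112) and the screwdriver at (302,240). I choose the four white rollers. The side view agrees with this.

Run:
```python
from h import *
np.set_printoptions(precision=3,suppress=True)
for n,uv,z in [("r",(227,184),.022),("r",(245,194),.022),("r",(253,215),.022),("r",(273,227),.022),("purple",(246,169),.022),("pink",(217,205),.022),("blue",(267,249),.022),("stud",(190,232),.065),("stud",(194,250),.065),("stud",(212,247),.065),("stud",(214,267),.065),("jar",(135,310),.085),("bottle",(335,102),.17),("binFL",(263,165),.072),("binFR",(322,126),.1),("bin front right end",(264,188),.0),("screw",(302,240),.02),("motor",(258,296),.04),("frontcorner",(193,221),.012),("frontcorner2",(168,253),.012)]: print(n,ray("scene",uv,z))
im,d,P=shot("wrist","w0");print(P)
c=-P["R"].T@P["t"];print(c)
```

```text
r [0.425 0.015 0.022]
r [0.506 0.023 0.022]
r [ 0.588 -0.027  0.022]
r [ 0.673 -0.021  0.022]
purple [0.433 0.113 0.022]
pink [ 0.46  -0.076  0.022]
blue [ 0.712 -0.1    0.022]
stud [ 0.487 -0.23   0.065]
stud [ 0.545 -0.27   0.065]
stud [ 0.583 -0.225  0.065]
stud [ 0.638 -0.273  0.065]
jar [ 0.561 -0.528  0.085]
bottle [0.564 0.482 0.17 ]
binFL [0.497 0.138 0.072]
binFR [0.564 0.41  0.1  ]
bin front right end [0.532 0.1   0.   ]
screw [0.782 0.003 0.02 ]
motor [ 0.801 -0.252  0.04 ]
frontcorner [ 0.436 -0.175  0.012]
frontcorner2 [ 0.46  -0.319  0.012]
{'K': array([[346.948,   0.   , 284.586],
       [  0.   , 346.948, 206.171],
       [  0.   ,   0.   ,   1.   ]]), 'R': array([[ 0.322, -0.947, -0.003],
       [-0.9  , -0.307,  0.308],
       [-0.292, -0.097, -0.951]]), 't': array([-0.549, -0.041,  0.381])}
[ 0.251 -0.495  0.373]
```

View pics/w0.png

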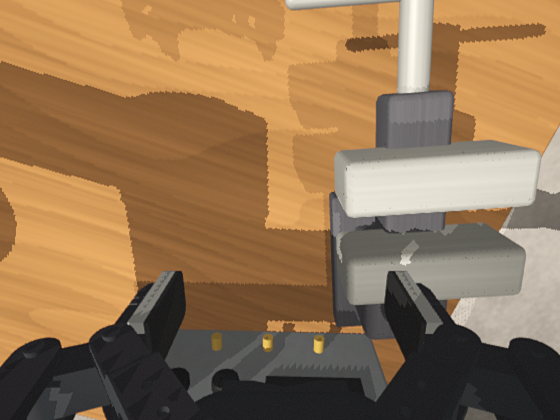

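step_arm(targets=[[1,[0,0,50],[0,0,0]],[1,[30,30,100],[0,0,-0.1]],[1,[60,70,100],[0,0,-0.2]],[1,[95,110,100],[0,0,-0.328]],[1,[130,150,100],[0,0,-0.328]],[1,[165,185,100],[0,0,-0.328]],[1,[200,220,100],[0,0,-0.328]],[1,[230,250,100],[0,0,-0.328]]])

```text
time: 0.95
ee_pos: [0.4018, -0.2752, 0.3313]
tcp_rot: [180.0, -0.0, -0.0]
wrist_force: [0.3, -1.4, 0.3]
opening: 0.0854
grasp_force: 0.0
```

step_arm(targets=[[1,[35,35,0],[0,0,0]],[1,[70,70,0],[0,0,0]],[1,[105,105,0],[0,0,0]],[1,[130,130,0],[0,0,0]],[1,[130,130,0],[0,0,0]],[1,[130,130,0],[0,0,0]],[1,[130,130,0],[0,0,0]],[1,[130,130,0],[0,0,0]]])

```text
time: 1.75
ee_pos: [0.5301, -0.1479, 0.3317]
tcp_rot: [180.0, -0.0, -0.1]
wrist_force: [-0.2, 0.3, 0.5]
opening: 0.0854
grasp_force: 0.0
```

Run:
```python
from h import *
print(bot.get_obs())
shot("wrist","w1")
```

```text
{'time': 1.75, 'q': array([-1.55876957e+01,  8.82539973e+00,  2.57833518e+01,  1.06929361e+02,
       -8.01835631e-03,  1.64511463e+02]), 'qd': array([-0.15333134, -0.09609287,  0.14701145, -0.03048362,  0.10302446,
        0.08371685]), 'joint_efforts': array([ 5.16204033e-01, -5.31942379e+01,  4.38552439e+01, -2.52233818e-02,
        1.19546903e-02, -6.99383119e-03]), 'ee_pos': array([ 0.53012688, -0.14793278,  0.33167491]), 'tcp_rot': array([ 1.79984638e+02, -2.54119748e-02, -9.91568552e-02]), 'wrist_force': array([-0.18467421,  0.34362286,  0.48594157]), 'torque': array([ 0.02584707, -0.00516594,  0.01484389]), 'grasp_force': 0.0, 'opening': 0.08544470296218687}
```

View pics/w1.png

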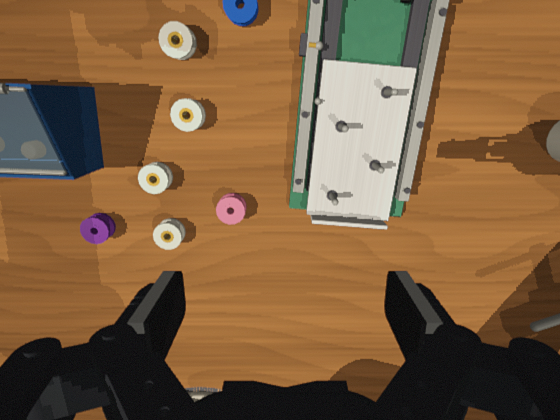

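Wrist view: white rollers at (178,41), (187,115), (155,178) and (168,235), with purple (97,229), pink (231,209) and blue (240,5) nearby. The stud tips are near (331,194), (375,164), (341,126) and (386,91).

Run:
```python
from h import *
np.set_printoptions(precision=4,suppress=True)
D=np.load("w1.npz");im,d=D["im"],D["d"];P={k:D[k] for k in("K","R","t")}
W=cloud("wrist",d,P)
print("bench z",np.median(W[300:330,200:240,2]))
for c in [(178,41),(187,115),(155,178),(168,235),(231,209)]:
    u,v=c;s=W[max(v-28,0):v+28,u-28:u+28].reshape(-1,3);t=s[(s[:,2]>.0195)&(s[:,2]<.026)]
    (x,y),r=cv2.minEnclosingCircle((t[:,:2]*1000).astype(np.float32));print(c,len(t),np.median(t[:,2]),t.mean(0),x,y,r)
for c in [(331,194),(375,164),(341,126),(386,91)]:
    u,v=c;s=W[v-18:v+18,u-18:u+18].reshape(-1,3);t=s[s[:,2]>.055]
    print(c,len(t),t[:,2].max(),t.mean(0)); t=s[s[:,2]>.0625];print("  top",len(t),t.mean(0) if len(t) else '')
for n,uv,z in [("railLfront",(293,190),.032),("apronL",(312,216),.05),("apronR",(388,222),.05),("plateRL",(325,60),.03),("plateRR",(414,68),.03),("plateFL",(308,208),.03)]:
    print(n,ray("wrist",uv,z,P),W[uv[1],uv[0]])
```

```text
bench z 0.000766306756711373
(178, 41) 915 0.02235833823023371 [ 0.6694 -0.0179  0.0223] 668.8875122070312 -17.622676849365234 20.250146865844727
(187, 115) 754 0.02244655132725015 [ 0.583  -0.023   0.0224] 582.8507690429688 -22.60589599609375 20.034395217895508
(155, 178) 655 0.022624106328083624 [0.5002 0.0286 0.0225] 499.5187072753906 28.822542190551758 20.17476463317871
(168, 235) 572 0.02261680779120415 [0.4181 0.0183 0.0226] 417.0747375488281 18.75739860534668 20.274057388305664
(231, 209) 593 0.022490041617186093 [ 0.4559 -0.0724  0.0225] 455.50286865234375 -72.36869049072266 20.028005599975586
(331, 194) 47 0.4744467052609026 [ 0.5    -0.2002  0.124 ]
  top 34 [ 0.5068 -0.197   0.1486]
(375, 164) 47 0.4744467052609026 [ 0.5231 -0.26    0.0711]
  top 31 [ 0.5235 -0.2592  0.0773]
(341, 126) 45 0.4744467052609026 [ 0.5727 -0.2125  0.0906]
  top 35 [ 0.573  -0.2117  0.0994]
(386, 91) 53 0.4744467052609026 [ 0.61   -0.2655  0.0782]
  top 36 [ 0.61   -0.264   0.0868]
railLfront [ 0.4874 -0.1585  0.032 ] [ 0.4871 -0.1585  0.031 ]
apronL [ 0.4573 -0.1829  0.05  ] [ 0.4517 -0.1842  0.0343]
apronR [ 0.4489 -0.2823  0.05  ] [ 0.4306 -0.2977  0.0013]
plateRL [ 0.6462 -0.1955  0.03  ] [ 0.6462 -0.1955  0.0301]
plateRR [ 0.6372 -0.3019  0.03  ] [ 0.6372 -0.3018  0.0304]
plateFL [ 0.4617 -0.1789  0.03  ] [ 0.4622 -0.1788  0.0317]
```

```bash
cat > studs.py <<'E'
from h import *
np.set_printoptions(precision=4,suppress=True)
def studs(f,guess):
    D=np.load(f+".npz");d=D["d"];P={k:D[k] for k in("K","R","t")};W=cloud("w",d,P);W=W[d>0.05]
    out=[]
    for g in guess:
        t=W[(np.hypot(*(W[:,:2]-g).T)<.016)&(W[:,2]>.058)&(W[:,2]<.068)]
        (x,y),r=cv2.minEnclosingCircle((t[:,:2]*1000).astype(np.float32));print(g,len(t),t.mean(0),t[:,2].max(),x,y,r);out.append(t.mean(0)[:2])
    return np.array(out)
def fit(o,idx=(0,1,2,3)):
    h=np.sqrt(67**2-50**2)/1000;M=np.array([[i*h,.025*(-1)**i] for i in idx]);o=np.asarray(o)
    A=M-M.mean(0);B=o-o.mean(0);th=np.arctan2((A[:,0]*B[:,1]-A[:,1]*B[:,0]).sum(),(A*B).sum())
    R=np.array([[np.cos(th),-np.sin(th)],[np.sin(th),np.cos(th)]]);F=np.array([[i*h,.025*(-1)**i] for i in range(4)])
    f=(F-M.mean(0))@R.T+o.mean(0);return np.degrees(th),f,R
if __name__=="__main__":
    o=studs("w1",[(.487,-.2),(.5235,-.26),(.573,-.212),(.61,-.265)])
    th,f,R=fit(o);print(th);print(f);print((f-o)*1000)
E
python3 studs.py
```

```text
(0.487, -0.2) 35 [ 0.4808 -0.2093  0.0635] 0.06605008881981422 480.139892578125 -209.68240356445312 4.042891979217529
(0.5235, -0.26) 41 [ 0.521  -0.2625  0.0631] 0.06725693227036221 520.6726684570312 -263.0493469238281 3.8466804027557373
(0.573, -0.212) 41 [ 0.5701 -0.2171  0.0634] 0.0658447516399513 569.7546997070312 -217.43878173828125 3.925053358078003
(0.61, -0.265) 48 [ 0.6101 -0.2702  0.063 ] 0.06605367207187199 610.199951171875 -270.6244812011719 3.8042187690734863
-4.867908241344913
[[ 0.4809 -0.2092]
 [ 0.5211 -0.2628]
 [ 0.5698 -0.2168]
 [ 0.61   -0.2704]]
[[ 0.1546  0.1301]
 [ 0.1383 -0.3026]
 [-0.2498  0.323 ]
 [-0.0431 -0.1505]]
```

step_arm(targets=[[1,[-10,10,10],[0,0,0.149]],[1,[-20,20,20],[0,0,0.298]],[1,[-30,30,30],[0,0,0.447]],[1,[-40,40,40],[0,0,0.596]],[1,[-50,48,48],[0,0,0.745]],[1,[-60,48,48],[0,0,0.894]],[1,[-70,48,48],[0,0,1.043]],[1,[-80,48,48],[0,0,1.192]]])

```text
time: 2.6
ee_pos: [0.4499, -0.0996, 0.3797]
tcp_rot: [180.0, -0.0, 68.6]
wrist_force: [0.6, 0.4, -0.7]
opening: 0.0853
grasp_force: 0.0
```

step_arm(targets=[[1,[0,0,0],[0,0,0.149]],[1,[0,0,0],[0,0,0.298]],[1,[0,0,0],[0,0,0.447]],[1,[0,0,0],[0,0,0.596]],[1,[0,0,0],[0,0,0.745]],[1,[0,0,0],[0,0,0.894]],[1,[0,0,0],[0,0,1.043]],[1,[0,0,0],[0,0,1.192]]])

```text
time: 3.4
ee_pos: [0.4503, -0.0997, 0.3796]
tcp_rot: [180.0, 0.0, 136.9]
wrist_force: [0.6, 0.4, -0.2]
opening: 0.0854
grasp_force: 0.0
```

step_arm(targets=[[1,[0,0,0],[0,0,0.149]],[1,[0,0,0],[0,0,0.298]],[1,[0,0,0],[0,0,0.447]],[1,[0,0,0],[0,0,0.596]],[1,[0,0,0],[0,0,0.6726]],[1,[0,0,0],[0,0,0.6726]],[1,[0,0,0],[0,0,0.6726]],[1,[0,0,0],[0,0,0.6726]]])

```text
time: 4.2
ee_pos: [0.4506, -0.0992, 0.3794]
tcp_rot: [-180.0, 0.0, 175.0]
wrist_force: [-0.5, 0.1, -0.1]
opening: 0.0849
grasp_force: 0.0
```

```bash
cat >> studs.py <<'E'
def rollers(f,guess):
    D=np.load(f+".npz");d=D["d"];P={k:D[k] for k in("K","R","t")};W=cloud("w",d,P);W=W[d>0.05]
    for g in guess:
        t=W[(np.hypot(*(W[:,:2]-g).T)<.035)&(W[:,2]>.0195)&(W[:,2]<.026)]
        if len(t)<20: print(g,"none");continue
        (x,y),r=cv2.minEnclosingCircle((t[:,:2]*1000).astype(np.float32));print("roller",g,len(t),x,y,r)
E
python3 - <<'E'
from studs import *
print(bot.get_obs()["ee_pos"],bot.get_obs()["tcp_rot"],bot.get_obs()["q"])
im,d,P=shot("wrist","w2")
o=studs("w2",[(.481,-.209),(.521,-.2625),(.57,-.217),(.61,-.27)]);th,f,R=fit(o);print(th,f)
rollers("w2",[(.669,-.018),(.583,-.0225),(.4995,.029),(.417,.0185)])
E
```

```text
[ 0.4506 -0.0992  0.3794] [-179.9989    0.0172  174.9793] [-12.419   -0.7896  21.3133 112.0857   0.0012  -7.3984]
(0.481, -0.209) 31 [ 0.4799 -0.2093  0.0632] 0.06553224461522841 480.28924560546875 -209.42784118652344 3.7654552459716797
(0.521, -0.2625) 31 [ 0.5203 -0.2628  0.0628] 0.06572562538892301 520.8135375976562 -263.4759826660156 3.9385218620300293
(0.57, -0.217) 26 [ 0.5692 -0.217   0.0627] 0.06532158379412452 569.3743896484375 -217.14956665039062 3.884895086288452
(0.61, -0.27) 1 [ 0.6063 -0.2707  0.0582] 0.05821734033804767 606.2609252929688 -270.6685791015625 9.999999747378752e-05
-5.358195753184769 [[ 0.4797 -0.2088]
 [ 0.5194 -0.2627]
 [ 0.5685 -0.2171]
 [ 0.6082 -0.2711]]
roller (0.669, -0.018) 400 669.5391845703125 -17.70211410522461 20.121423721313477
roller (0.583, -0.0225) 458 583.4583740234375 -22.952096939086914 19.945072174072266
roller (0.4995, 0.029) 528 500.5821533203125 29.19524574279785 20.36350440979004
roller (0.417, 0.0185) 599 418.1604919433594 18.4140682220459 19.922161102294922
```

View pics/w2.png

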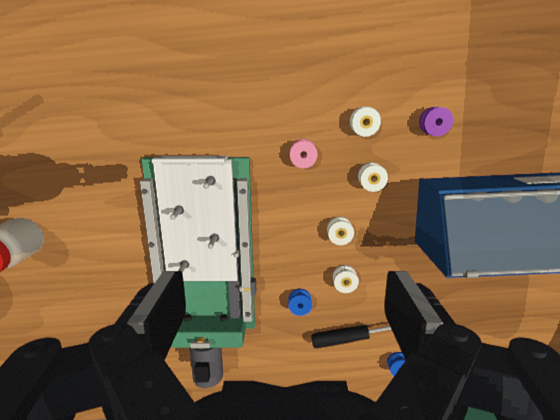

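The yaw-0 and yaw-175 views agree within 1 mm, and the roller height (22 mm), radius (20 mm) and stud tip height (65 mm) all check. First pick is the roller at (417.6, 18.6).

step_arm(targets=[[0.75,[-5,17,-40],[0,0,0]],[0.75,[-10,34,-80],[0,0,0]],[0.75,[-15,51,-120],[0,0,0]],[0.75,[-20,68,-160],[0,0,0]],[0.75,[-25,85,-200],[0,0,0]],[0.75,[-30,102,-240],[0,0,0]],[0.75,[-33,117.8,-290],[0,0,0]],[0.75,[-33,117.8,-300],[0,0,0]]])

```text
time: 5.05
ee_pos: [0.4149, 0.0197, 0.0749]
tcp_rot: [-180.0, -0.4, 175.2]
wrist_force: [0.1, -0.2, 0.4]
opening: 0.0641
grasp_force: 0.0
```

step_arm(targets=[[0.75,[0,0,0],[0,0,0]],[0.75,[0,0,0],[0,0,0]]])

```text
time: 5.25
ee_pos: [0.4189, 0.0184, 0.0813]
tcp_rot: [180.0, 0.1, 175.1]
wrist_force: [0.6, -0.2, 0.8]
opening: 0.0638
grasp_force: 0.0
```

Run:
```python
from studs import *
shot("wrist","w3")
rollers("w3",[(.669,-.018),(.583,-.0225),(.4995,.029),(.417,.0185)])
```

```text
(0.669, -0.018) none
(0.583, -0.0225) none
roller (0.4995, 0.029) 2112 500.407958984375 28.540504455566406 20.533153533935547
roller (0.417, 0.0185) 2805 417.9603576660156 18.599470138549805 20.159568786621094
```

step_arm(targets=[[0.75,[-0.5,0,-30],[0,0,0]],[0.75,[-0.5,0,-60],[0,0,0]],[0.75,[-0.5,0,-77],[0,0,0]],[0.75,[-0.5,0,-77],[0,0,0]],[0.3,[-0.5,0,-77],[0,0,0]],[0.3,[-0.5,0,-77],[0,0,0]],[0.3,[-0.5,0,-77],[0,0,0]],[0.3,[-0.5,0,-77],[0,0,0]]], force=40)

```text
time: 6.1
ee_pos: [0.4189, 0.0186, 0.0047]
tcp_rot: [180.0, 0.2, 175.1]
wrist_force: [-0.5, -1.1, 5.5]
opening: 0.0381
grasp_force: 40.1
```

step_arm(targets=[[0.3,[0,0,0],[0,0,0]],[0.3,[0,0,0],[0,0,0]],[0.3,[0,0,0],[0,0,0]]])

```text
time: 6.4
ee_pos: [0.4189, 0.0186, 0.0047]
tcp_rot: [180.0, 0.2, 175.1]
wrist_force: [-1.0, -0.9, 5.8]
opening: 0.0381
grasp_force: 40.1
```

step_arm(targets=[[0.3,[0,0,25],[0,0,0]],[0.3,[0,0,60],[0,0,0]],[0.3,[0,0,90],[0,0,0]],[0.3,[0,0,90],[0,0,0]],[0.3,[0,0,90],[0,0,0]]])

```text
time: 6.9
ee_pos: [0.4183, 0.0188, 0.0938]
tcp_rot: [180.0, 0.2, 175.1]
wrist_force: [0.4, 0.3, -1.5]
opening: 0.0383
grasp_force: 40.5
```

```bash
cat >> studs.py <<'E'
def held(f,h,r=.021):
    "height-window points around TCP; h: expected top height below.. relative to TCP"
    o=bot.get_obs();p=o["ee_pos"];im,d,P=shot("wrist",f)
    W=cloud("w",d,P);ok=(d>.05)&(np.hypot(W[...,0]-p[0],W[...,1]-p[1])<r)&(abs(W[...,2]-p[2]-h)<.006)
    ok&=im.min(-1)>110
    t=W[ok];A=np.c_[t[:,:2]-p[:2],np.ones(len(t))];c=np.linalg.lstsq(A,t[:,2],rcond=None)[0]
    (x,y),rr=cv2.minEnclosingCircle(((t[:,:2]-p[:2])*1000).astype(np.float32))
    print("ee",p,o["tcp_rot"],"n",len(t),"top rel",np.median(t[:,2])-p[2],"slopes",c[:2],"ctr rel mm",x,y,rr,"open",o["opening"],"F",o["wrist_force"])
E
python3 - <<'E'
from studs import *
held("w4",.018)
cv2.imwrite("pics/w4c.png",cv2.resize(cv2.imread("pics/w4.png")[180:400,140:440],None,fx=2,fy=2))
E
```

```text
ee [0.4183 0.0188 0.0938] [179.978    0.1772 175.1123] n 2806 top rel 0.01732097302056332 slopes [ 0.0247 -0.0096] ctr rel mm -0.6575416326522827 0.19885225594043732 20.296314239501953 open 0.038326313645054344 F [ 0.446   0.3094 -1.47  ]
```

View pics/w4c.png

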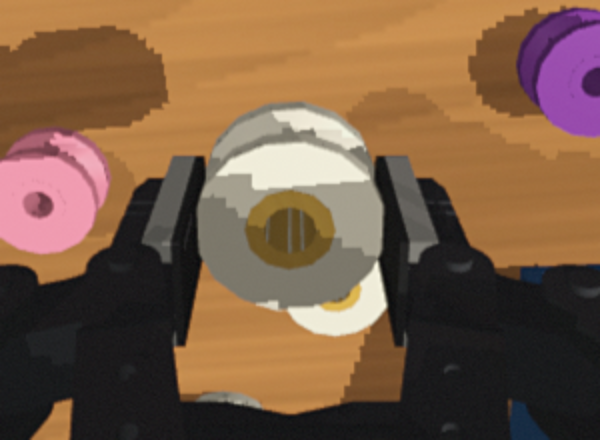

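Roller held level and centred (−0.7, 0.2 mm from the TCP). Carrying it to the rear stud.

step_arm(targets=[[0.3,[10,-15,20],[0,0,0]],[0.3,[35,-53,20],[0,0,0]],[0.3,[60,-90,20],[0,0,0]],[0.3,[85,-128,20],[0,0,0]],[0.3,[110,-166,20],[0,0,0]],[0.3,[135,-203,20],[0,0,0]],[0.3,[160,-240,20],[0,0,0]],[0.3,[182,-274,20],[0,0,0]]])

```text
time: 7.75
ee_pos: [0.5996, -0.257, 0.1106]
tcp_rot: [180.0, -0.1, 175.1]
wrist_force: [0.8, 0.8, 0.2]
opening: 0.0384
grasp_force: 40.5
```

step_arm(targets=[[0.3,[8,-12,0],[0,0,0]],[0.3,[8,-12,0],[0,0,0]],[0.3,[8,-12,0],[0,0,0]],[0.3,[8,-12,0],[0,0,0]]])

```text
time: 8.15
ee_pos: [0.6068, -0.2662, 0.112]
tcp_rot: [180.0, -0.0, 175.2]
wrist_force: [0.2, -0.4, -0.2]
opening: 0.0379
grasp_force: 40.5
```

Run:
```python
from studs import *
held("w5",.018)
o=studs("w5",[(.4803,-.2095),(.5207,-.2632),(.5695,-.2173),(.61,-.27)])
```

```text
ee [ 0.6068 -0.2662  0.112 ] [179.9773  -0.044  175.1563] n 2567 top rel 0.017307275022475824 slopes [ 0.0156 -0.0125] ctr rel mm -0.6443483233451843 0.21146243810653687 20.262042999267578 open 0.037919150687430174 F [ 0.2159 -0.4279 -0.2403]studs.py:8: RuntimeWarning: Mean of empty slice.
  (x,y),r=cv2.minEnclosingCircle((t[:,:2]*1000).astype(np.float32));print(g,len(t),t.mean(0),t[:,2].max(),x,y,r);out.append(t.mean(0)[:2])
  ret = um.true_divide(
Traceback (most recent call last):
  File "studs.py", line 8, in studs
    (x,y),r=cv2.minEnclosingCircle((t[:,:2]*1000).astype(np.float32));print(g,len(t),t.mean(0),t[:,2].max(),x,y,r);out.append(t.mean(0)[:2])
                                                                                               ~~~~~~~~~~^^
ValueError: zero-size array to reduction operation maximum which has no identity
```

step_arm(targets=[[0.3,[4,-4.6,0],[0,0,0]],[0.3,[4,-4.6,-20],[0,0,0]],[0.3,[4,-4.6,-35],[0,0,0]],[0.3,[4,-4.6,-42],[0,0,0]],[0.3,[4,-4.6,-47],[0,0,0]],[0.3,[4,-4.6,-50],[0,0,0]],[0.3,[4,-4.6,-50],[0,0,0]]])

```text
time: 8.9
ee_pos: [0.6113, -0.2718, 0.0623]
tcp_rot: [180.0, -0.0, 175.1]
wrist_force: [0.7, 0.1, 1.1]
opening: 0.0384
grasp_force: 40.5
```

step_arm(targets=[[0.3,[-0.5,0.5,-10],[0,0,0]],[0.3,[-0.5,0.5,-20],[0,0,0]],[0.3,[-0.5,0.5,-25],[0,0,0]],[0.3,[-0.5,0.5,-27],[0,0,0]],[0.3,[-0.5,0.5,-27],[0,0,0]]])

```text
time: 9.4
ee_pos: [0.6107, -0.2713, 0.0351]
tcp_rot: [180.0, -0.0, 175.1]
wrist_force: [0.7, -0.4, -1.0]
opening: 0.0385
grasp_force: 40.5
```

step_arm(targets=[[0.53,[0,0,0],[0,0,0]],[0.55,[0,0,0],[0,0,0]],[0.55,[0,0,0],[0,0,0]],[0.55,[0,0,20],[0,0,0]],[0.55,[0,0,50],[0,0,0]],[0.55,[0,0,90],[0,0,0]],[0.75,[0,20,120],[0,0,0]]])

```text
time: 10.1
ee_pos: [0.6108, -0.2528, 0.1574]
tcp_rot: [-179.9, 0.1, 175.0]
wrist_force: [0.9, -0.7, 0.7]
opening: 0.0597
grasp_force: 0.0
```

```bash
cat >> studs.py <<'E'
def seated(f,c):
    D=np.load(f+".npz");d=D["d"];P={k:D[k] for k in("K","R","t")};W=cloud("w",d,P);W=W[d>0.05]
    for g in c:
        t=W[(np.hypot(*(W[:,:2]-g).T)<.023)&(W[:,2]>.049)&(W[:,2]<.0555)]
        if len(t)<20: print("no roller at",g,len(t)); continue
        (x,y),r=cv2.minEnclosingCircle((t[:,:2]*1000).astype(np.float32));print("fitted",g,len(t),np.median(t[:,2]),x,y,r)
E
python3 - <<'E'
from studs import *
print(bot.get_obs()["ee_pos"])
shot("wrist","w6");seated("w6",[(.61,-.27)])
rollers("w6",[(.669,-.018),(.583,-.0225),(.4995,.029)])
E
```

```text
[ 0.6108 -0.2528  0.1574]
fitted (0.61, -0.27) 1943 0.05215962008549702 610.1264038085938 -271.1206359863281 20.17909049987793
roller (0.669, -0.018) 782 670.1010131835938 -21.16314125061035 20.17079734802246
roller (0.583, -0.0225) 555 584.427490234375 -32.09880065917969 17.570322036743164
(0.4995, 0.029) none
```

step_arm(targets=[[0.75,[10,40,0],[0,0,0]],[0.75,[20,80,0],[0,0,0]],[0.75,[30,120,0],[0,0,0]],[0.75,[40,160,-20],[0,0,0]],[0.75,[50,200,-40],[0,0,0]],[0.75,[58.6,235,-70],[0,0,0]],[0.75,[58.6,235,-77],[0,0,0]],[0.75,[58.6,235,-77],[0,0,0]]])

```text
time: 10.95
ee_pos: [0.6685, -0.0154, 0.0763]
tcp_rot: [-180.0, -0.2, 175.2]
wrist_force: [0.6, -0.8, -0.2]
opening: 0.0639
grasp_force: 0.0
```

step_arm(targets=[[0.75,[0,0,0],[0,0,0]],[0.75,[0,0,0],[0,0,0]]])

```text
time: 11.15
ee_pos: [0.6699, -0.0175, 0.0798]
tcp_rot: [180.0, 0.1, 175.0]
wrist_force: [-0.1, -0.2, -0.7]
opening: 0.064
grasp_force: 0.0
```

Run:
```python
from studs import *
print(bot.get_obs()["ee_pos"],bot.get_obs()["tcp_rot"])
shot("wrist","w7")
rollers("w7",[(.669,-.018),(.583,-.0225),(.4995,.029)])
```

```text
[ 0.6699 -0.0175  0.0798] [179.9992   0.1198 175.0398]
roller (0.669, -0.018) 2847 670.1383666992188 -17.894588470458984 20.126176834106445
roller (0.583, -0.0225) 4081 583.51513671875 -23.142475128173828 19.932889938354492
(0.4995, 0.029) none
```

step_arm(targets=[[0.75,[0,0,-30],[0,0,0]],[0.75,[0,0,-60],[0,0,0]],[0.75,[0,0,-75],[0,0,0]],[0.75,[0,0,-75],[0,0,0]],[0.3,[0,0,-75],[0,0,0]],[0.3,[0,0,-75],[0,0,0]],[0.3,[0,0,-75],[0,0,0]],[0.3,[0,0,-75],[0,0,0]]])

```text
time: 12.0
ee_pos: [0.6707, -0.0165, 0.0057]
tcp_rot: [-180.0, 0.2, 175.1]
wrist_force: [-0.4, -0.8, 6.7]
opening: 0.0384
grasp_force: 40.7
```

step_arm(targets=[[0.3,[0,0,0],[0,0,0]],[0.3,[0,0,25],[0,0,0]],[0.3,[0,0,65],[0,0,0]],[0.3,[0,0,110],[0,0,0]],[0.3,[-18,-36,110],[0,0,0]],[0.3,[-36,-72,110],[0,0,0]],[0.3,[-54,-108,110],[0,0,0]],[0.3,[-72,-144,110],[0,0,0]]])

```text
time: 12.8
ee_pos: [0.5969, -0.1615, 0.1144]
tcp_rot: [-180.0, 0.1, 175.1]
wrist_force: [1.4, 0.2, -1.0]
opening: 0.0385
grasp_force: 40.4
```

step_arm(targets=[[0.3,[-15,-30,0],[0,0,0]],[0.3,[-28,-55,0],[0,0,0]],[0.3,[-28,-55,0],[0,0,0]],[0.3,[-28,-55,0],[0,0,0]],[0.3,[-28,-55,0],[0,0,0]]])

```text
time: 13.3
ee_pos: [0.57, -0.2146, 0.1137]
tcp_rot: [180.0, 0.0, 175.2]
wrist_force: [-0.3, -1.3, -0.4]
opening: 0.0386
grasp_force: 40.4
```

Run:
```python
from studs import *
held("w8",.018)
seated("w8",[(.61,-.27)])
```

```text
ee [ 0.57   -0.2146  0.1137] [179.9972   0.0408 175.158 ] n 2580 top rel 0.01643862455734159 slopes [ 0.0058 -0.0051] ctr rel mm 0.15084968507289886 0.49684396386146545 20.449420928955078 open 0.03856459798726054 F [-0.3384 -1.3329 -0.3848]
fitted (0.61, -0.27) 1035 0.051959690110322025 607.6572875976562 -272.8734436035156 19.92312240600586
```

step_arm(targets=[[0.3,[-0.6,-3.1,-20],[0,0,0]],[0.3,[-0.6,-3.1,-40],[0,0,0]],[0.3,[-0.6,-3.1,-48],[0,0,0]],[0.3,[-0.6,-3.1,-54],[0,0,0]],[0.3,[-0.6,-3.1,-54],[0,0,0]]])

```text
time: 13.85
ee_pos: [0.5689, -0.2178, 0.0589]
tcp_rot: [180.0, -0.0, 175.2]
wrist_force: [1.1, -0.7, -0.0]
opening: 0.0385
grasp_force: 40.4
```

Bottom is now at 53 mm, below the 65 mm tip, with no contact force. Seating it, then on to the next roller at (583.4, −23).

step_arm(targets=[[0.3,[0.4,0,-10],[0,0,0]],[0.3,[0.4,0,-18],[0,0,0]],[0.3,[0.4,0,-23],[0,0,0]],[0.3,[0.4,0,-23],[0,0,0]],[0.55,[0.4,0,-23],[0,0,0]],[0.55,[0.4,0,-23],[0,0,0]],[0.55,[0.4,0,-23],[0,0,0]],[0.55,[0.4,0,10],[0,0,0]]])

```text
time: 14.65
ee_pos: [0.5668, -0.2175, 0.0652]
tcp_rot: [179.9, -0.4, 175.1]
wrist_force: [-0.1, 0.0, 0.4]
opening: 0.0472
grasp_force: 0.0
```

step_arm(targets=[[0.55,[0,0,40],[0,0,0]],[0.75,[0,0,80],[0,0,0]],[0.75,[0,0,90],[0,0,0]],[0.75,[0,0,90],[0,0,0]]])

```text
time: 15.05
ee_pos: [0.5701, -0.2188, 0.1613]
tcp_rot: [-179.9, 0.2, 175.1]
wrist_force: [-0.3, -0.3, -0.4]
opening: 0.0641
grasp_force: 0.0
```

Run:
```python
from studs import *
print(bot.get_obs()["ee_pos"])
shot("wrist","w9");seated("w9",[(.61,-.27),(.5695,-.2173)]);studs("w9",[(.4803,-.2095),(.5207,-.2632),(.5695,-.2173),(.61,-.271)])
```

```text
[ 0.5701 -0.2188  0.1613]
fitted (0.61, -0.27) 1574 0.05203930071162048 610.0612182617188 -270.8138122558594 20.276819229125977
fitted (0.5695, -0.2173) 1890 0.05216315157500315 569.0684814453125 -218.17034912109375 19.99503517150879
(0.4803, -0.2095) 124 [ 0.4811 -0.2104  0.0638] 0.06649471646740485 481.10052490234375 -210.36941528320312 3.9208290576934814
(0.5207, -0.2632) 118 [ 0.5211 -0.2633  0.0634] 0.06600803590336447 521.3914794921875 -263.84637451171875 3.9252803325653076
(0.5695, -0.2173) 103 [ 0.5696 -0.2181  0.0634] 0.06639170908024773 570.4495239257812 -218.17544555664062 3.9820940494537354
(0.61, -0.271) 102 [ 0.6099 -0.2711  0.0627] 0.06641963145300232 610.7922973632812 -271.6370849609375 4.1248955726623535
```

step_arm(targets=[[0.75,[3,40,0],[0,0,0]],[0.75,[6,80,0],[0,0,0]],[0.75,[9,120,-10],[0,0,0]],[0.75,[12,160,-40],[0,0,0]],[0.75,[13.2,195.7,-75],[0,0,0]],[0.75,[13.2,195.7,-81],[0,0,0]],[0.75,[13.2,195.7,-81],[0,0,0]],[0.75,[13.2,195.7,-81],[0,0,0]]])

```text
time: 15.9
ee_pos: [0.5823, -0.0234, 0.0781]
tcp_rot: [-180.0, -0.0, 175.1]
wrist_force: [0.6, -0.5, 0.2]
opening: 0.0639
grasp_force: 0.0
```

Run:
```python
from studs import *
print(bot.get_obs()["ee_pos"],bot.get_obs()["tcp_rot"])
shot("wrist","w10")
rollers("w10",[(.583,-.0225),(.4995,.029)])
```

```text
[ 0.5823 -0.0234  0.0781] [-179.9844   -0.0315  175.0899]
roller (0.583, -0.0225) 2861 583.5001220703125 -23.270885467529297 20.331350326538086
roller (0.4995, 0.029) 4191 500.59503173828125 28.66276741027832 20.109872817993164
```

step_arm(targets=[[0.75,[0.8,0,-30],[0,0,0]],[0.75,[0.8,0,-60],[0,0,0]],[0.75,[0.8,0,-74],[0,0,0]],[0.75,[0.8,0,-74],[0,0,0]],[0.3,[0.8,0,-74],[0,0,0]],[0.3,[0.8,0,-74],[0,0,0]],[0.3,[0.8,0,-74],[0,0,0]],[0.3,[0.8,0,-74],[0,0,0]]])

```text
time: 16.75
ee_pos: [0.5845, -0.023, 0.0065]
tcp_rot: [-180.0, 0.2, 175.1]
wrist_force: [-1.3, -1.4, 6.5]
opening: 0.0383
grasp_force: 40.7
```

step_arm(targets=[[0.3,[0,0,0],[0,0,0]],[0.3,[0,0,25],[0,0,0]],[0.3,[0,0,65],[0,0,0]],[0.3,[0,0,110],[0,0,0]],[0.3,[-10,-40,110],[0,0,0]],[0.3,[-20,-80,110],[0,0,0]],[0.3,[-30,-120,110],[0,0,0]],[0.3,[-40,-160,110],[0,0,0]]])

```text
time: 17.55
ee_pos: [0.543, -0.1841, 0.1155]
tcp_rot: [-180.0, 0.1, 175.2]
wrist_force: [0.5, 0.5, -0.1]
opening: 0.038
grasp_force: 40.4
```

step_arm(targets=[[0.3,[-10,-40,0],[0,0,0]],[0.3,[-22,-80,0],[0,0,0]],[0.3,[-22,-80,0],[0,0,0]],[0.3,[-22,-80,0],[0,0,0]],[0.3,[-22,-80,0],[0,0,0]]])

```text
time: 18.05
ee_pos: [0.5216, -0.2621, 0.1148]
tcp_rot: [-180.0, 0.0, 175.1]
wrist_force: [0.5, 0.2, -1.3]
opening: 0.038
grasp_force: 40.4
```

Run:
```python
from studs import *
held("w11",.018)
```

```text
ee [ 0.5216 -0.2621  0.1148] [-179.9998    0.0381  175.1454] n 2553 top rel 0.015526066875253028 slopes [ 0.0047 -0.006 ] ctr rel mm -0.3689717650413513 -0.0013155014021322131 20.637971878051758 open 0.03798871234269493 F [ 0.4665  0.1508 -1.271 ]
```

step_arm(targets=[[0.3,[-0.2,-1.4,-20],[0,0,0]],[0.3,[-0.2,-1.4,-38],[0,0,0]],[0.3,[-0.2,-1.4,-48],[0,0,0]],[0.3,[-0.2,-1.4,-54],[0,0,0]],[0.3,[-0.2,-1.4,-54],[0,0,0]]])

```text
time: 18.6
ee_pos: [0.521, -0.2635, 0.0599]
tcp_rot: [180.0, -0.0, 175.2]
wrist_force: [-0.5, 0.0, -0.1]
opening: 0.0378
grasp_force: 40.4
```

step_arm(targets=[[0.3,[0.2,0,-10],[0,0,0]],[0.3,[0.2,0,-18],[0,0,0]],[0.3,[0.2,0,-23],[0,0,0]],[0.3,[0.2,0,-23],[0,0,0]],[0.55,[0.2,0,-23],[0,0,0]],[0.55,[0.2,0,-23],[0,0,0]],[0.55,[0.2,0,-23],[0,0,0]],[0.55,[0.2,0,10],[0,0,0]]])

```text
time: 19.4
ee_pos: [0.519, -0.263, 0.0664]
tcp_rot: [179.8, -0.4, 175.1]
wrist_force: [0.3, 0.5, -0.0]
opening: 0.0467
grasp_force: 0.0
```

step_arm(targets=[[0.55,[0,0,40],[0,0,0]],[0.7,[0,0,85],[0,0,0]],[0.7,[-5,40,85],[0,0,0]],[0.7,[-9,85,85],[0,0,0]],[0.7,[-12,130,85],[0,0,0]],[0.7,[-15,175,85],[0,0,0]],[0.7,[-18,220,65],[0,0,0]],[0.7,[-20.7,265,30],[0,0,0]]])

```text
time: 20.2
ee_pos: [0.5016, -0.0028, 0.106]
tcp_rot: [180.0, 0.2, 175.1]
wrist_force: [0.1, -0.3, 0.4]
opening: 0.06
grasp_force: 0.0
```

step_arm(targets=[[0.7,[0,20,-5],[0,0,0]],[0.7,[0,27.2,-13],[0,0,0]],[0.7,[0,27.2,-13],[0,0,0]],[0.7,[0,27.2,-13],[0,0,0]]])

```text
time: 20.6
ee_pos: [0.5011, 0.0218, 0.0921]
tcp_rot: [-180.0, 0.0, 175.1]
wrist_force: [0.3, -0.4, 0.2]
opening: 0.0594
grasp_force: 0.0
```

Run:
```python
from studs import *
print(bot.get_obs()["ee_pos"],bot.get_obs()["tcp_rot"])
shot("wrist","w12")
rollers("w12",[(.4995,.029)])
```

```text
[0.5011 0.0218 0.0921] [-179.9883    0.0306  175.0943]
roller (0.4995, 0.029) 207 510.38153076171875 -2.0251588821411133 10.596400260925293
```

View pics/w12.png

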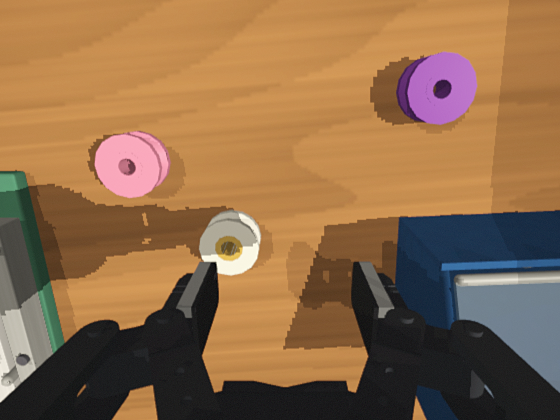

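The roller has been knocked aside; it now shows at (229,246), partly behind a finger.

Run:
```python
from studs import *
D=np.load("w12.npz");P={k:D[k] for k in("K","R","t")};g=ray("w",(229,244),.022,P)[:2];print(g)
rollers("w12",[tuple(g)])
```

```text
[ 0.5135 -0.0163]
roller (np.float64(0.5134701127611093), np.float64(-0.01631316872775443)) 2334 516.472412109375 -16.912019729614258 20.28663444519043
```

step_arm(targets=[[0.75,[8,-20,10],[0,0,0]],[0.75,[15,-39,0],[0,0,0]],[0.75,[15,-39,-12],[0,0,0]],[0.75,[15,-39,-12],[0,0,0]],[0.75,[15,-39,-12],[0,0,0]]])

```text
time: 21.15
ee_pos: [0.5154, -0.0166, 0.0795]
tcp_rot: [180.0, -0.0, 175.1]
wrist_force: [-0.4, -0.6, 0.6]
opening: 0.0637
grasp_force: 0.0
```

Run:
```python
from studs import *
print(bot.get_obs()["ee_pos"],bot.get_obs()["tcp_rot"])
shot("wrist","w13")
rollers("w13",[(.516,-.017)])
```

```text
[ 0.5154 -0.0166  0.0795] [179.9967  -0.046  175.0803]
roller (0.516, -0.017) 2831 516.4559326171875 -16.967788696289062 20.084501266479492
```

step_arm(targets=[[0.75,[0.7,0,-30],[0,0,0]],[0.75,[0.7,0,-60],[0,0,0]],[0.75,[0.7,0,-75],[0,0,0]],[0.75,[0.7,0,-75],[0,0,0]],[0.3,[0.7,0,-75],[0,0,0]],[0.3,[0.7,0,-75],[0,0,0]],[0.3,[0.7,0,-75],[0,0,0]],[0.3,[0.7,0,-75],[0,0,0]]])

```text
time: 22.0
ee_pos: [0.5177, -0.0164, 0.0066]
tcp_rot: [180.0, 0.2, 175.1]
wrist_force: [-1.0, 0.4, 6.5]
opening: 0.0384
grasp_force: 40.7
```

step_arm(targets=[[0.3,[0,0,0],[0,0,0]],[0.3,[0,0,25],[0,0,0]],[0.3,[0,0,65],[0,0,0]],[0.3,[0,0,110],[0,0,0]],[0.3,[-8,-40,110],[0,0,0]],[0.3,[-16,-80,110],[0,0,0]],[0.3,[-24,-120,110],[0,0,0]],[0.3,[-32,-160,110],[0,0,0]]])

```text
time: 22.8
ee_pos: [0.4844, -0.178, 0.1158]
tcp_rot: [-180.0, 0.1, 175.1]
wrist_force: [1.2, 0.9, -0.5]
opening: 0.038
grasp_force: 40.4
```

step_arm(targets=[[0.3,[-3,-32,0],[0,0,0]],[0.3,[-3,-32,0],[0,0,0]],[0.3,[-3,-32,0],[0,0,0]],[0.3,[-3,-32,0],[0,0,0]],[0.3,[-3,-32,0],[0,0,0]]])

```text
time: 23.3
ee_pos: [0.4818, -0.2076, 0.1149]
tcp_rot: [180.0, 0.0, 175.2]
wrist_force: [0.2, 0.2, 0.4]
opening: 0.0377
grasp_force: 40.4
```

Run:
```python
from studs import *
held("w14",.018)
```

```text
ee [ 0.4818 -0.2076  0.1149] [179.9985   0.0197 175.1937] n 2652 top rel 0.015481365802747865 slopes [ 0.0071 -0.0047] ctr rel mm -0.7747383117675781 0.17370466887950897 20.327634811401367 open 0.03773531629168798 F [0.1748 0.2256 0.3647]
```

step_arm(targets=[[0.3,[-0.2,-2.5,-20],[0,0,0]],[0.3,[-0.2,-2.5,-38],[0,0,0]],[0.3,[-0.2,-2.5,-48],[0,0,0]],[0.3,[-0.2,-2.5,-54],[0,0,0]],[0.3,[-0.2,-2.5,-54],[0,0,0]]])

```text
time: 23.85
ee_pos: [0.4812, -0.2106, 0.0602]
tcp_rot: [180.0, -0.0, 175.2]
wrist_force: [0.3, -0.2, -0.5]
opening: 0.0383
grasp_force: 40.4
```

step_arm(targets=[[0.3,[0.2,0.3,-10],[0,0,0]],[0.3,[0.2,0.3,-18],[0,0,0]],[0.3,[0.2,0.3,-23],[0,0,0]],[0.3,[0.2,0.3,-23],[0,0,0]],[0.55,[0.2,0.3,-23],[0,0,0]],[0.55,[0.2,0.3,-23],[0,0,0]],[0.55,[0.2,0.3,-23],[0,0,0]],[0.55,[0.2,0.3,10],[0,0,0]]])

```text
time: 24.65
ee_pos: [0.4793, -0.2097, 0.0671]
tcp_rot: [179.9, -0.4, 175.1]
wrist_force: [1.4, -0.1, -0.5]
opening: 0.0466
grasp_force: 0.0
```

step_arm(targets=[[0.55,[0,0,40],[0,0,0]],[0.6,[0,10,85],[0,0,0]],[0.6,[0,20,130],[0,0,0]],[0.6,[0,30,170],[0,0,0]],[0.6,[0,30,200],[0,0,0]],[0.6,[0,30,200],[0,0,0]],[0.6,[0,30,200],[0,0,0]]])

```text
time: 25.35
ee_pos: [0.4819, -0.1808, 0.2708]
tcp_rot: [-180.0, 0.1, 175.1]
wrist_force: [0.6, -0.4, -1.6]
opening: 0.0511
grasp_force: 0.0
```

Run:
```python
from studs import *
print(bot.get_obs()["ee_pos"])
shot("wrist","w15");g=[(.481,-.21),(.521,-.2635),(.5695,-.2173),(.61,-.27)];seated("w15",g);o=studs("w15",g);print(fit(o)[:2])
```

```text
[ 0.4819 -0.1808  0.2708]
fitted (0.481, -0.21) 996 0.052124763544217446 480.5146789550781 -210.133544921875 19.999433517456055
fitted (0.521, -0.2635) 908 0.052013828237830836 520.2698364257812 -263.4685363769531 20.02152442932129
fitted (0.5695, -0.2173) 812 0.052037436591093264 569.3402099609375 -218.11764526367188 20.310632705688477
fitted (0.61, -0.27) 105 0.051935725326539554 610.9456787109375 -257.5607604980469 14.854487419128418
(0.481, -0.21) 50 [ 0.4804 -0.2099  0.0634] 0.06636933660683896 480.8968200683594 -210.13633728027344 3.930708169937134
(0.521, -0.2635) 48 [ 0.5207 -0.2633  0.0631] 0.06648835923843482 521.76318359375 -263.9914855957031 4.0818634033203125
(0.5695, -0.2173) 46 [ 0.5694 -0.2178  0.0627] 0.06534015483775273 570.2477416992188 -217.87826538085938 4.027930736541748studs.py:8: RuntimeWarning: Mean of empty slice.
  (x,y),r=cv2.minEnclosingCircle((t[:,:2]*1000).astype(np.float32));print(g,len(t),t.mean(0),t[:,2].max(),x,y,r);out.append(t.mean(0)[:2])
  ret = um.true_divide(
Traceback (most recent call last):
  File "studs.py", line 8, in studs
    (x,y),r=cv2.minEnclosingCircle((t[:,:2]*1000).astype(np.float32));print(g,len(t),t.mean(0),t[:,2].max(),x,y,r);out.append(t.mean(0)[:2])
                                                                                               ~~~~~~~~~~^^
ValueError: zero-size array to reduction operation maximum which has no identity
```

step_arm(targets=[[0.6,[0,45,10],[0,0,0]],[0.6,[0,90,20],[0,0,0]],[0.6,[0,135,40],[0,0,0]],[0.6,[0,180,60],[0,0,0]],[0.6,[0,225,80],[0,0,0]],[0.6,[0,270,100],[0,0,0]],[0.6,[0,315,110],[0,0,0]],[0.6,[-5,360,110],[0,0,0]]])

```text
time: 26.2
ee_pos: [0.4766, 0.1811, 0.3803]
tcp_rot: [-180.0, -0.0, 175.1]
wrist_force: [1.0, 1.0, 0.5]
opening: 0.0516
grasp_force: 0.0
```

step_arm(targets=[[0.6,[0,40,0],[0,0,0]],[0.6,[0,40,0],[0,0,0]],[0.6,[0,40,0],[0,0,0]],[0.6,[0,40,0],[0,0,0]]])

```text
time: 26.6
ee_pos: [0.4765, 0.2186, 0.3799]
tcp_rot: [-179.9, -0.1, 175.1]
wrist_force: [0.4, -0.3, 0.4]
opening: 0.0514
grasp_force: 0.0
```

Run:
```python
from studs import *
print(bot.get_obs()["ee_pos"],bot.get_obs()["tcp_rot"])
shot("wrist","w16")
```

```text
[0.4765 0.2186 0.3799] [-179.948    -0.0674  175.0836]
```

View pics/w16.png

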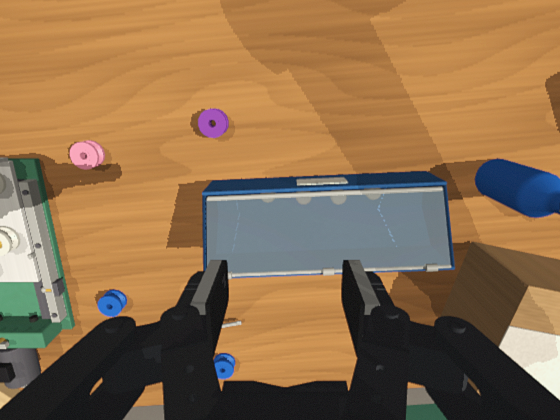

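Caps show faintly through the flap at about (275,195), (303,196), (338,196) and (373,193), half hidden by the front wall. I'll look from farther over the bin.

step_arm(targets=[[0.6,[30,0,0],[0,0,0]],[0.6,[60,10,-10],[0,0,0]],[0.6,[90,20,-25],[0,0,0]],[0.6,[120,30,-40],[0,0,0]],[0.6,[140,35,-50],[0,0,0]],[0.6,[140,35,-50],[0,0,0]],[0.6,[140,35,-50],[0,0,0]],[0.6,[140,35,-50],[0,0,0]]])

```text
time: 27.45
ee_pos: [0.6161, 0.2534, 0.3321]
tcp_rot: [180.0, 0.1, 175.1]
wrist_force: [0.8, 0.0, 0.1]
opening: 0.0515
grasp_force: 0.0
```

Run:
```python
from studs import *
print(bot.get_obs()["ee_pos"],bot.get_obs()["tcp_rot"])
im,d,P=shot("wrist","w17")
cv2.imwrite("pics/w17c.png",cv2.resize(im[150:400,130:530,::-1],None,fx=2,fy=2))
```

```text
[0.6161 0.2534 0.3321] [179.9611   0.0765 175.0644]
```

View pics/w17c.png

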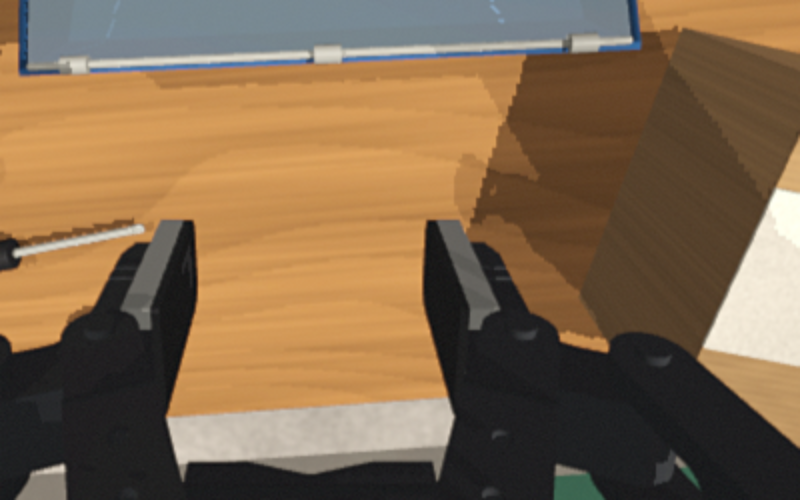

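Run:
```python
import cv2
im=cv2.imread("pics/w17.png");cv2.imwrite("pics/w17d.png",cv2.resize(im[40:200,120:480],None,fx=2.2,fy=2.2,interpolation=cv2.INTER_CUBIC))
```

```text
(no output)
```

View pics/w17d.png

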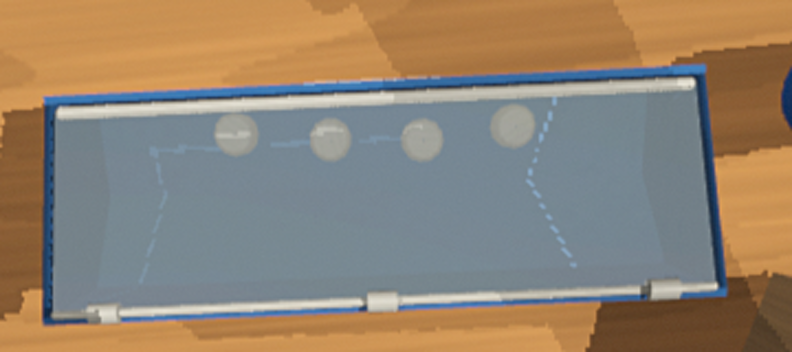

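Crop of w17: four round caps in the trough at crop pixels (237,134), (330,139), (422,139) and (512,125). Bin corners are at (45,98), (705,67), (44,323) and (727,295).

```bash
cat > caps.py <<'E'
from studs import *
def capfind(f,guess,z=.022):
    D=np.load(f+".npz");im=D["im"];P={k:D[k] for k in("K","R","t")}
    hsv=cv2.cvtColor(im,cv2.COLOR_RGB2HSV);out=[]
    for g in guess:
        u,v=map(int,g);u=max(u,18);v=max(v,18);w=hsv[v-18:v+18,u-18:u+18].astype(int);m=((w[...,1]<45)&(w[...,2]>110)).astype(np.uint8)
        m=cv2.morphologyEx(m,cv2.MORPH_OPEN,np.ones((3,3)));n,l,s,c=cv2.connectedComponentsWithStats(m)
        k=[i for i in range(1,n) if s[i,4]>60]
        if not k: print(g,"none",np.median(w.reshape(-1,3),0),w[18,18]);continue
        k=min(k,key=lambda i:np.hypot(*(c[i]-18)));uv=c[k]+[u-18,v-18];X=ray("w",uv,z,P);out.append(X);print(g,uv,s[k],X)
    return np.array(out)
E
python3 - <<'E'
from caps import *
c=lambda x,y:(x/2.2+120,y/2.2+40)
capfind("w17",[c(237,134),c(330,139),c(422,139),c(512,125)])
D=np.load("w17.npz");P={k:D[k] for k in("K","R","t")}
fr,fl,rr,rl=[ray("w",c(*p),z,P) for p,z in [((45,98),.072),((705,67),.072),((44,323),.118),((727,295),.118)]]
print(fr,fl,rr,rl,np.linalg.norm(fl-fr),np.linalg.norm(rl-rr),np.linalg.norm((rr-fr)[:2]))
v=(fl-fr)+(rl-rr);print("y axis angle",np.degrees(np.arctan2(v[1],v[0])),"ctr",(fr+fl+rr+rl)/4)
E
```

```text
(227.72727272727272, 100.9090909090909) [226.8627  95.1051] [  0   2  36  27 590] [0.5319 0.1894 0.022 ]
(270.0, 103.18181818181819) [269.8241 102.9753] [  9   8  19  21 324] [0.5458 0.2416 0.022 ]
(311.8181818181818, 103.18181818181819) [311.4655 103.1291] [  9   8  20  21 333] [0.5505 0.2935 0.022 ]
(352.72727272727275, 96.81818181818181) [352.6948  96.7057] [  8   9  22  21 367] [0.5472 0.3452 0.022 ]
[0.5134 0.1045 0.072 ] [0.527  0.4313 0.072 ] [0.6169 0.1    0.118 ] [0.6314 0.4275 0.118 ] 0.327060733866087 0.3278383691010213 0.10360890282914444
y axis angle 87.53142159766129 ctr [0.5722 0.2658 0.095 ]
```

step_arm(targets=[[0.47,[-15,-2,-40],[0,0,0]],[0.47,[-30,-4,-80],[0,0,0]],[0.47,[-45,-7,-120],[0,0,0]],[0.47,[-60,-10,-160],[0,0,0]],[0.47,[-70.3,-11.8,-200],[0,0,0]],[0.47,[-70.3,-11.8,-212],[0,0,0]],[0.47,[-70.3,-11.8,-212],[0,0,0]],[0.47,[-70.3,-11.8,-212],[0,0,0]]], force=60)

```text
time: 28.3
ee_pos: [0.5477, 0.243, 0.1215]
tcp_rot: [179.9, 0.2, 175.1]
wrist_force: [-0.2, -0.2, 1.1]
opening: 0.0403
grasp_force: 0.0
```

Run:
```python
from caps import *
o=bot.get_obs();print(o["ee_pos"],o["tcp_rot"],o["opening"])
im,d,P=shot("wrist","w18")
print([proj("w",(x,y,.022),P) for x,y in [(.5415,.1895),(.5458,.2416),(.5505,.2935)]])
for g in [(.5415,.1895),(.5458,.2416),(.5505,.2935)]:
    W=cloud("w",d,P);t=W[(d>.05)&(np.hypot(W[...,0]-g[0],W[...,1]-g[1])<.02)];print(np.percentile(t[:,2],[2,50,98]) if len(t) else "-")
cv2.imwrite("pics/w18c.png",cv2.resize(im[150:400,140:440,::-1],None,fx=2.4,fy=2.4))
```

```text
[0.5477 0.243  0.1215] [179.8936   0.1962 175.113 ] 0.040255914310119656
[array([210.5233, 205.7408]), array([281.8489, 205.4877]), array([352.8584, 205.7739])]
[0.077  0.1797 0.2056]
[0.0226 0.1343 0.2066]
[0.0784 0.1797 0.2057]
```

View pics/w18c.png

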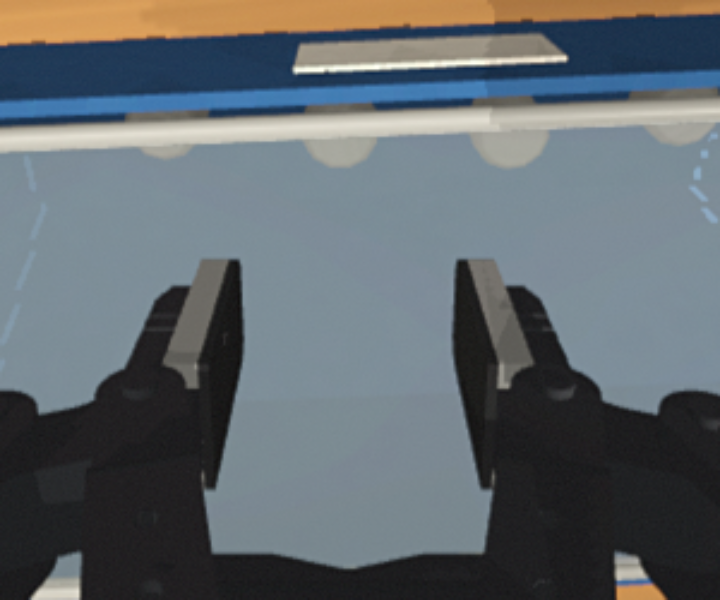

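View w18: the caps sit behind the front rim at crop (168,138), (340,135) and (510,135), which matches the projected positions. Reaching in.

step_arm(targets=[[0.47,[-1.5,-1.2,-20],[0,0,0]],[0.47,[-1.5,-1.2,-40],[0,0,0]],[0.47,[-1.5,-1.2,-58],[0,0,0]],[0.47,[-1.5,-1.2,-76],[0,0,0]],[0.47,[-1.5,-1.2,-94],[0,0,0]],[0.47,[-1.5,-1.2,-106],[0,0,0]],[0.47,[-1.5,-1.2,-112],[0,0,0]],[0.47,[-1.5,-1.2,-112],[0,0,0]]])

```text
time: 29.15
ee_pos: [0.5448, 0.2414, 0.0066]
tcp_rot: [-180.0, -0.0, 175.1]
wrist_force: [-3.1, 1.0, -1.6]
opening: 0.0403
grasp_force: 1.9
```

Run:
```python
from caps import *
o=bot.get_obs();p=o["ee_pos"];print(p,o["wrist_force"])
im,d,P=shot("wrist","w19");W=cloud("w",d,P)
t=W[(d>.05)&(np.hypot(W[...,0]-p[0],W[...,1]-p[1])<.02)&(abs(W[...,2]-.022)<.003)];t=t[abs(t[:,1]-p[1])<.019]
(x,y),r=cv2.minEnclosingCircle((t[:,:2]*1000).astype(np.float32));print(len(t),x,y,r,np.median(t[:,2]))
cv2.imwrite("pics/w19c.png",cv2.resize(im[150:400,140:440,::-1],None,fx=2.2,fy=2.2))
```

```text
[0.5448 0.2414 0.0066] [-3.1379  0.9797 -1.5893]
0 0.0 0.0 0.0 nan
  return _methods._mean(a, axis=axis, dtype=dtype,
  ret = ret.dtype.type(ret / rcount)
```

View pics/w19c.png

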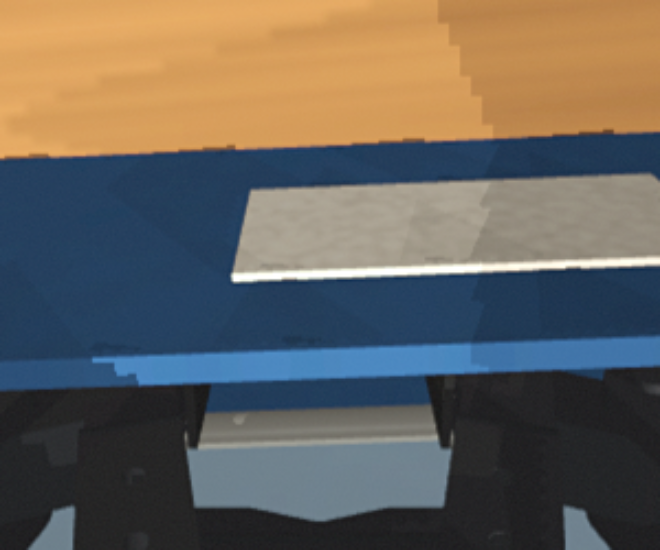

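View w19: the fingers are down behind the front wall and hold the flap edge back; the cap itself is hidden. I'll close and go by the opening.

step_arm(targets=[[0.47,[0.5,0,2],[0,0,0]],[0.2,[0.5,0,2],[0,0,0]],[0.2,[0.5,0,2],[0,0,0]],[0.2,[0.5,0,2],[0,0,0]],[0.2,[0.5,0,2],[0,0,0]],[0.2,[0.5,0,2],[0,0,0]]], force=60)

```text
time: 29.8
ee_pos: [0.546, 0.2418, 0.0101]
tcp_rot: [179.9, 0.1, 175.1]
wrist_force: [-3.1, 1.2, 6.0]
opening: 0.0212
grasp_force: 59.4
```

step_arm(targets=[[0.2,[0,0,15],[0,0,0]],[0.2,[0,0,35],[0,0,0]],[0.2,[0,0,60],[0,0,0]],[0.2,[0,0,90],[0,0,0]],[0.2,[0,0,125],[0,0,0]],[0.2,[0,0,135],[0,0,0]],[0.2,[0,0,135],[0,0,0]]])

```text
time: 30.5
ee_pos: [0.5466, 0.2417, 0.1467]
tcp_rot: [179.9, 0.3, 175.1]
wrist_force: [-0.2, -0.6, -0.9]
opening: 0.0204
grasp_force: 59.9
```

```bash
cat >> caps.py <<'E'
def heldcap(f):
    o=bot.get_obs();p=o["ee_pos"];im,d,P=shot("wrist",f);W=cloud("w",d,P);q=W-p
    th=np.radians(o["tcp_rot"][2]);x=q[...,0]*np.cos(th)+q[...,1]*np.sin(th);y=-q[...,0]*np.sin(th)+q[...,1]*np.cos(th)
    ok=(d>.05)&(abs(y)<.0118)&(abs(x)<.022)&(q[...,2]>.005)&(q[...,2]<.026)
    t=q[ok];z=np.median(t[:,2]);t=t[abs(t[:,2]-z)<.0025];c=np.linalg.lstsq(np.c_[t[:,:2],np.ones(len(t))],t[:,2],rcond=None)[0]
    (a,b),r=cv2.minEnclosingCircle((t[:,:2]*1000).astype(np.float32))
    print("ee",p,o["tcp_rot"],"n",len(t),"top rel",z,"under",z-.018,"slopes",c[:2],"ctr rel",a,b,r,"open",o["opening"],"gf",o["grasp_force"])
E
python3 -c "
from caps import *
heldcap('w20')"
```

```text
ee [0.5466 0.2417 0.1467] [179.8794   0.2656 175.1025] n 1799 top rel 0.01022224287941606 under -0.007777757120583938 slopes [-0.0176  0.0187] ctr rel -1.3614212274551392 0.1323096752166748 15.939763069152832 open 0.020383649227413498 gf 59.93223143761924
```

Run:
```python
import cv2
im=cv2.imread("pics/w20.png");cv2.imwrite("pics/w20c.png",cv2.resize(im[230:380,190:380],None,fx=4,fy=4,interpolation=cv2.INTER_CUBIC))
```

```text
(no output)
```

View pics/w20c.png

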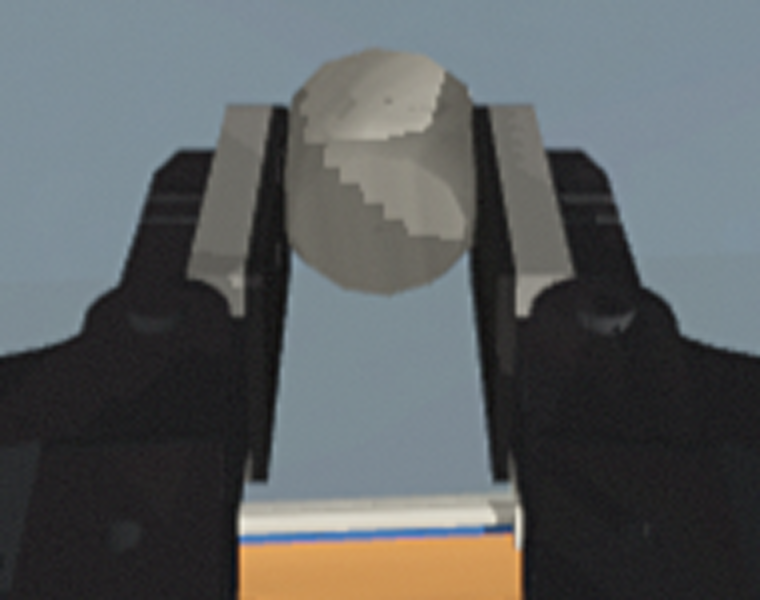

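The cap is held square between the pads; its top face is centred at crop (380,217), pixel (285,284).

```bash
cat >> caps.py <<'E'
def topcap(f,p):
    D=np.load(f+".npz");d=D["d"];P={k:D[k] for k in("K","R","t")};W=cloud("w",d,P)-p
    s=W[260:310,262:310];k=(d[260:310,262:310]>.05)&(abs(s[...,1])<.0115);t=s[k];t=t[(t[:,2]>.004)&(t[:,2]<.03)]
    h=np.histogram(t[:,2],np.arange(.004,.03,.0005));z=h[1][h[0].argmax()]+.00025;t=t[abs(t[:,2]-z)<.0012]
    (a,b),r=cv2.minEnclosingCircle((t[:,:2]*1000).astype(np.float32))
    x=np.percentile(t[:,0]*1000,[1,99]);print("top",z*1000,"under",z*1000-18,"n",len(t),"circ",a,b,r,"x range",x)
def cap(f):
    o=bot.get_obs();print(o["ee_pos"],o["tcp_rot"],o["opening"],o["grasp_force"],o["wrist_force"]);shot("wrist",f);topcap(f,o["ee_pos"])
E
python3 -c "
from caps import *
topcap('w20',np.array([.5466,.2417,.1467]))"
```

```text
top 10.250000000000005 under -7.749999999999995 n 1322 circ -0.277029424905777 3.0568666458129883 13.445934295654297 x range [-11.2443   7.9523]
```

Run:
```python
from caps import *
p=np.array([.5466,.2417,.1467]);D=np.load("w20.npz");P={k:D[k] for k in("K","R","t")};d=D["d"]
for h in (.0103,.0115): print(h,[(1000*(ray("w",uv,p[2]+h,P)-p)).round(2) for uv in [(285,303.4),(285,265),(262,284),(308.7,284)]])
W=(cloud("w",d,P)-p)*1000
for v in range(240,310,4): print(v,W[v,285].round(1),W[v,270].round(1),W[v,300].round(1))
```

```text
0.0103 [array([ 8.05, -0.43, 10.3 ]), array([-10.74,   1.17,  10.3 ]), array([-2.49, -9.51, 10.3 ]), array([-0.73, 10.6 , 10.3 ])]
0.0115 [array([ 7.25, -0.37, 11.5 ]), array([-11.37,   1.22,  11.5 ]), array([-3.19, -9.36, 11.5 ]), array([-1.45, 10.56, 11.5 ])]
240 [  7.4  -0.1 -57.5] [  6.8  -9.5 -57.9] [  7.9   9.3 -56.6]
244 [-13.6   1.5  -4.7] [  9.1  -9.7 -57. ] [ 10.2   9.1 -55.8]
248 [-13.4   1.4  -0.9] [-12.1  -5.7  -5. ] [-10.3   8.3  -6.2]
252 [-12.9   1.4   2.2] [-12.3  -5.5  -0.3] [-10.5   8.1  -1.5]
256 [-12.7   1.4   5.7] [-11.7  -5.4   2.5] [-10.    7.9   1.4]
260 [-11.7   1.3   7.5] [-11.4  -5.3   5.9] [-9.8  7.7  4.9]
264 [-10.5   1.2   8.9] [-10.8  -5.3   8.5] [-9.1  7.6  7.3]
268 [-9.8  1.1 11.2] [-9.4 -5.4  9.3] [-7.5  7.4  8. ]
272 [-7.6  0.9 10.6] [-8.9 -5.3 12. ] [-6.9  7.3 10.4]
276 [-6.8  0.8 12.5] [-5.9 -5.7 10.1] [-5.7  7.1 11.6]
280 [-3.5  0.6 10.2] [-4.4 -5.8 10.8] [-3.1  7.  10.4]
284 [-1.7  0.4 10.5] [-2.2 -6.1 10.3] [-0.7  6.9  9.7]
288 [ 0.3  0.2 10.4] [-0.1 -6.3 10.1] [ 0.7  6.7 10.7]
292 [2.9 0.  9.3] [ 2.1 -6.5  9.7] [ 2.5  6.6 10.9]
296 [ 4.7 -0.1  9.7] [ 4.2 -6.7  9.6] [ 4.9  6.4 10.3]
300 [ 6.4 -0.3 10.2] [ 40.  -12.2 -42.4] [ 41.2   6.2 -41.8]
304 [ 43.   -3.2 -41.5] [ 41.5 -12.3 -40.4] [ 42.9   6.  -40.1]
308 [ 45.1  -3.4 -40.4] [ 44.  -12.5 -39.9] [ 45.6   5.8 -39.9]
```

step_arm(targets=[[0.2,[3,-30,18],[0,0,0]],[0.2,[6,-75,18],[0,0,0]],[0.2,[9,-120,18],[0,0,0]],[0.2,[12,-165,18],[0,0,0]],[0.2,[15,-210,18],[0,0,0]],[0.2,[18,-255,18],[0,0,0]],[0.2,[21,-300,18],[0,0,0]],[0.2,[24,-345,18],[0,0,0]]])

```text
time: 31.35
ee_pos: [0.5685, -0.1056, 0.16]
tcp_rot: [180.0, -0.1, 175.1]
wrist_force: [0.1, 0.7, 0.5]
opening: 0.0207
grasp_force: 59.9
```

step_arm(targets=[[0.2,[0,-40,0],[0,0,0]],[0.2,[0,-80,0],[0,0,0]],[0.2,[0,-95,0],[0,0,0]],[0.2,[0,-95,0],[0,0,0]],[0.2,[0,-95,0],[0,0,0]]])

```text
time: 31.85
ee_pos: [0.5689, -0.1981, 0.1606]
tcp_rot: [180.0, -0.1, 175.1]
wrist_force: [0.3, -0.0, -0.9]
opening: 0.0205
grasp_force: 59.9
```

```bash
sed -i 's/        (x,y),r=cv2.minEnclosingCircle((t\[:,:2\]\*1000).astype(np.float32));print(g,len(t),t.mean(0),t\[:,2\].max/        if len(t)<8: print(g,"no stud");out.append((np.nan,np.nan));continue\n&/' studs.py
cat >> caps.py <<'E'
def topcap(f,p):
    D=np.load(f+".npz");d=D["d"];P={k:D[k] for k in("K","R","t")};W=(cloud("w",d,P)-p)*1000
    s=W[258:312,256:314].reshape(-1,3);t=s[(abs(s[:,1])<13)&(abs(s[:,0])<16)&(s[:,2]>7)&(s[:,2]<17)]
    c=s[(abs(s[:,1])<7)&(abs(s[:,0])<6)&(s[:,2]>0)];z=np.median(c[:,2])
    k=t[abs(t[:,1])<4];x=np.percentile(k[abs(k[:,2]-z)<1.8][:,0],[3,97])
    k=t[(abs(t[:,0]+1)<3)];y=np.percentile(k[abs(k[:,2]-z)<1.8][:,1],[3,97]);print("under",z-18,"x",x,x.mean(),"y",y,y.mean())
E
python3 - <<'E'
from caps import *
topcap('w20',np.array([.5466,.2417,.1467]))
cap("w21")
g=[(.481,-.21),(.521,-.2635),(.5695,-.2173),(.61,-.27)];seated("w21",g);studs("w21",g)
E
```

```text
under -7.741185883882462 x [-11.2744   7.7867] -1.7438581657089913 y [-9.4031  9.8248] 0.21083733588770492
[ 0.5689 -0.1981  0.1606] [179.9602  -0.0888 175.1004] 0.020493382018448893 59.91886797609739 [ 0.2584 -0.021  -0.9048]
under -7.676731924275078 x [-11.206    7.7182] -1.7439071914476836 y [-9.0803  9.9342] 0.4269358104473291
fitted (0.481, -0.21) 2594 0.05220137148783055 480.40826416015625 -210.42286682128906 19.918813705444336
fitted (0.521, -0.2635) 2220 0.05211412711549142 520.5714111328125 -263.6063537597656 20.248023986816406
fitted (0.5695, -0.2173) 1888 0.05211895326571157 569.4342041015625 -218.41195678710938 20.30699348449707
fitted (0.61, -0.27) 1657 0.05200297838855476 610.2730102539062 -270.8846740722656 20.21442413330078
(0.481, -0.21) 127 [ 0.4814 -0.21    0.0637] 0.06651681913230421 481.310546875 -210.21871948242188 3.9358696937561035
(0.521, -0.2635) 119 [ 0.5213 -0.263   0.0631] 0.06613288544362474 521.432861328125 -263.6527099609375 4.0301737785339355
(0.5695, -0.2173) 99 [ 0.5698 -0.2179  0.0633] 0.06613318713819587 570.6710205078125 -218.07701110839844 3.9866063594818115
(0.61, -0.27) 103 [ 0.61   -0.2708  0.0626] 0.06616696893490098 611.012451171875 -271.6734924316406 4.05213737487793
```

step_arm(targets=[[0.2,[14,-24,-20],[0,0,0]],[0.2,[28,-48,-40],[0,0,0]],[0.2,[42.6,-73.3,-55],[0,0,0]],[0.2,[42.6,-73.3,-80],[0,0,0]],[0.2,[42.6,-73.3,-84],[0,0,0]],[0.2,[42.6,-73.3,-84],[0,0,0]],[0.2,[42.6,-73.3,-84],[0,0,0]]], force=90)

```text
time: 32.6
ee_pos: [0.6124, -0.271, 0.0792]
tcp_rot: [-180.0, 0.1, 175.2]
wrist_force: [-0.1, -0.2, 0.2]
opening: 0.0198
grasp_force: 88.2
```

step_arm(targets=[[0.2,[0,0,0],[0,0,0]],[0.2,[0,0,0],[0,0,0]]])

```text
time: 32.8
ee_pos: [0.6123, -0.2718, 0.0791]
tcp_rot: [-180.0, 0.1, 175.1]
wrist_force: [-0.1, 0.5, 1.1]
opening: 0.0196
grasp_force: 88.2
```

step_arm(targets=[[0.2,[-0.7,0.4,-5],[0,0,0]],[0.2,[-0.7,0.4,-9],[0,0,0]],[0.2,[-0.7,0.4,-11],[0,0,0]],[0.2,[-0.7,0.4,-13],[0,0,0]],[0.2,[-0.7,0.4,-15],[0,0,0]],[0.2,[-0.7,0.4,-17],[0,0,0]]])

```text
time: 33.4
ee_pos: [0.6117, -0.2723, 0.0625]
tcp_rot: [-179.9, 0.2, 175.1]
wrist_force: [-1.4, -2.1, 12.8]
opening: 0.0196
grasp_force: 89.8
```

step_arm(targets=[[0.2,[0,0,-1],[0,0,0]],[0.2,[0,0,-2],[0,0,0]],[0.2,[0,0,-2],[0,0,0]]])

```text
time: 33.7
ee_pos: [0.6116, -0.2722, 0.0604]
tcp_rot: [-179.9, 0.1, 175.1]
wrist_force: [-1.8, -1.6, 11.7]
opening: 0.0195
grasp_force: 89.3
```

step_arm(targets=[[0.2,[0,0,-1],[0,0,0]],[0.2,[0,0,-2],[0,0,0]],[0.2,[0,0,-2],[0,0,0]]])

```text
time: 34.0
ee_pos: [0.6125, -0.2724, 0.0602]
tcp_rot: [-179.9, 0.3, 175.1]
wrist_force: [-2.0, -0.6, 19.6]
opening: 0.0193
grasp_force: 90.2
```

step_arm(targets=[[0.2,[0,0,-0.5],[0,0,0]],[0.2,[0,0,-1],[0,0,0]],[0.2,[0,0,-1],[0,0,0]]])

```text
time: 34.3
ee_pos: [0.613, -0.2724, 0.0601]
tcp_rot: [-179.9, 0.4, 175.1]
wrist_force: [-1.6, 1.3, 23.7]
opening: 0.0195
grasp_force: 90.7
```

step_arm(targets=[[0.2,[0,0,1],[0,0,0]],[0.45,[0,0,2],[0,0,0]],[0.45,[0,0,2],[0,0,0]],[0.45,[0,0,2],[0,0,0]],[0.45,[0,0,30],[0,0,0]],[0.45,[0,0,65],[0,0,0]],[0.45,[0,40,95],[0,0,0]],[0.45,[0,80,110],[0,0,0]]], force=60)

```text
time: 35.1
ee_pos: [0.6114, -0.1916, 0.1677]
tcp_rot: [-180.0, 0.1, 175.0]
wrist_force: [1.0, 0.0, -0.1]
opening: 0.0383
grasp_force: 0.0
```

```bash
cat >> caps.py <<'E'
G=[(.4808,-.2102),(.521,-.2635),(.5696,-.218),(.6102,-.271)]
def fitted(f):
    D=np.load(f+".npz");d=D["d"];P={k:D[k] for k in("K","R","t")};W=cloud("w",d,P);W=W[d>0.05]
    for g in G:
        t=W[(np.hypot(*(W[:,:2]-g).T)<.016)&(W[:,2]>.066)&(W[:,2]<.085)]
        s=W[(np.hypot(*(W[:,:2]-g).T)<.024)&(W[:,2]>.049)&(W[:,2]<.0555)]
        if len(t)<40: print(g,"no cap",len(t))
        else: m=(np.percentile(t,4,0)+np.percentile(t,96,0))/2;print(g,"cap top",np.median(t[:,2]),"ctr",m[:2],len(t))
        if len(s)>30: (x,y),r=cv2.minEnclosingCircle((s[:,:2]*1000).astype(np.float32));print("   roller top",np.median(s[:,2]),x,y,r)
E
python3 - <<'E'
from caps import *
print(bot.get_obs()["ee_pos"]);shot("wrist","w22");fitted("w22");studs("w22",G[:3])
E
```

```text
[ 0.6114 -0.1916  0.1677]
(0.4808, -0.2102) no cap 4
   roller top 0.05221724588613113 480.43841552734375 -210.4062042236328 19.99835205078125
(0.521, -0.2635) no cap 2
   roller top 0.05212612732176759 520.3397216796875 -263.76873779296875 20.09189796447754
(0.5696, -0.218) no cap 2
   roller top 0.052156830412842844 569.3212890625 -218.0277862548828 20.034584045410156
(0.6102, -0.271) cap top 0.07182452545034239 ctr [ 0.6104 -0.2702] 781
   roller top 0.05204797226358271 610.3419189453125 -271.0271911621094 20.20410919189453
(0.4808, -0.2102) 153 [ 0.4819 -0.2099  0.0635] 0.06644196884576785 481.3822326660156 -210.12503051757812 4.015617847442627
(0.521, -0.2635) 133 [ 0.5217 -0.263   0.0632] 0.06646663194849263 521.5582275390625 -263.64453125 3.967127799987793
(0.5696, -0.218) 103 [ 0.5703 -0.2176  0.0635] 0.06665372650227011 570.6008911132812 -217.85606384277344 3.8624327182769775
```

step_arm(targets=[[0,[-0.9,-40,0],[0,0,0]],[0,[-0.9,-79,-10],[0,0,0]],[0,[-0.9,-79,-40],[0,0,0]],[0,[-0.9,-79,-70],[0,0,0]],[0,[-0.9,-79,-85],[0,0,0]],[0,[-0.9,-79,-92],[0,0,0]],[0,[-0.9,-79,-96],[0,0,0]],[0,[-0.9,-79,-98],[0,0,0]]])

```text
time: 35.95
ee_pos: [0.611, -0.2709, 0.07]
tcp_rot: [-179.9, 0.1, 175.1]
wrist_force: [-2.5, 1.5, 16.8]
opening: 0.0003
grasp_force: 7.9
```

step_arm(targets=[[0,[0,0,-1],[0,0,0]],[0,[0,0,-1],[0,0,0]]])

```text
time: 36.15
ee_pos: [0.6115, -0.2709, 0.07]
tcp_rot: [-179.9, 0.2, 175.1]
wrist_force: [-2.6, 0.0, 10.2]
opening: -0.0001
grasp_force: 5.4
```

step_arm(targets=[[0,[0,0,40],[0,0,0]],[0.4,[0,10,90],[0,0,0]],[0.4,[0,40,120],[0,0,0]],[0.4,[0,80,140],[0,0,0]],[0.4,[0,125,160],[0,0,0]],[0.4,[0,170,180],[0,0,0]],[0.4,[0,215,200],[0,0,0]],[0.4,[0,260,220],[0,0,0]]])

```text
time: 36.95
ee_pos: [0.6099, -0.0085, 0.289]
tcp_rot: [180.0, 0.1, 175.1]
wrist_force: [-0.3, 0.0, 0.7]
opening: 0.0336
grasp_force: 0.0
```

step_arm(targets=[[0.47,[0,45,10],[0,0,0]],[0.47,[0,90,20],[0,0,0]],[0.47,[0,135,30],[0,0,0]],[0.47,[0,180,40],[0,0,0]],[0.47,[0,225,43],[0,0,0]],[0.47,[0,265,43],[0,0,0]],[0.47,[0,265,43],[0,0,0]],[0.47,[0,265,43],[0,0,0]]])

```text
time: 37.75
ee_pos: [0.6099, 0.2556, 0.3301]
tcp_rot: [180.0, 0.0, 175.3]
wrist_force: [0.6, 0.3, -0.3]
opening: 0.0399
grasp_force: 0.0
```

step_arm(targets=[[0.47,[0,0,0],[0,0,0]],[0.47,[0,0,0],[0,0,0]]])

```text
time: 37.95
ee_pos: [0.6103, 0.2533, 0.3304]
tcp_rot: [180.0, 0.0, 175.0]
wrist_force: [-0.6, -0.2, 0.4]
opening: 0.0399
grasp_force: 0.0
```

Run:
```python
from caps import *
print(bot.get_obs()["ee_pos"],bot.get_obs()["tcp_rot"]);im,d,P=shot("wrist","w23")
capfind("w23",[proj("w",(x,y,.022),P) for x,y in [(.5415,.1895),(.5458,.2416),(.5505,.2935),(.5472,.3452)]])
```

```text
[0.6103 0.2533 0.3304] [179.9814   0.0487 175.0438]
[228.6419 108.0628] [227.5206 100.4485] [  0   0  36  26 582] [0.5323 0.1893 0.022 ]
[270.4068 107.8846] [268.5611  91.6018] [  0   0  36   7 221] [0.5263 0.2412 0.022 ]
[312.031  108.0514] [312.142  107.9124] [  9   8  20  21 331] [0.5503 0.2936 0.022 ]
[353.3063 101.5874] [352.9399  95.711 ] [  0   0  36  30 616] [0.5402 0.3449 0.022 ]
```

step_arm(targets=[[0.47,[-15,10,-45],[0,0,0]],[0.47,[-30,20,-90],[0,0,0]],[0.47,[-45,30,-135],[0,0,0]],[0.47,[-60,40.3,-175],[0,0,0]],[0.47,[-60,40.3,-209],[0,0,0]],[0.47,[-60,40.3,-209],[0,0,0]],[0.47,[-60,40.3,-209],[0,0,0]],[0.47,[-60,40.3,-209],[0,0,0]]])

```text
time: 38.8
ee_pos: [0.5517, 0.2947, 0.1236]
tcp_rot: [179.9, 0.2, 175.1]
wrist_force: [-0.6, 0.2, 0.1]
opening: 0.0405
grasp_force: 0.0
```

step_arm(targets=[[0.47,[0,0,0],[0,0,0]],[0.47,[0,0,0],[0,0,0]]])

```text
time: 39.0
ee_pos: [0.5512, 0.2949, 0.1222]
tcp_rot: [179.9, 0.1, 175.1]
wrist_force: [1.0, -0.4, -0.1]
opening: 0.0403
grasp_force: 0.0
```

Run:
```python
from caps import *
c=lambda x,y:(x/2.2+120,y/2.2+40)
D=np.load("w17.npz");P={k:D[k] for k in("K","R","t")};print([ray("w",c(*p),.022,P) for p in [(237,134),(330,139),(512,125)]]);print(bot.get_obs()["ee_pos"])
```

```text
[array([0.5388, 0.1895, 0.022 ]), array([0.5461, 0.2418, 0.022 ]), array([0.5474, 0.3452, 0.022 ])]
[0.5512 0.2949 0.1222]
```

step_arm(targets=[[0.47,[-2,-1.3,-20],[0,0,0]],[0.47,[-2,-1.3,-40],[0,0,0]],[0.47,[-2,-1.3,-58],[0,0,0]],[0.47,[-2,-1.3,-76],[0,0,0]],[0.47,[-2,-1.3,-94],[0,0,0]],[0.47,[-2,-1.3,-106],[0,0,0]],[0.47,[-2,-1.3,-112],[0,0,0]],[0.47,[-2,-1.3,-112],[0,0,0]]])

```text
time: 39.8
ee_pos: [0.5476, 0.2932, 0.0079]
tcp_rot: [-180.0, -0.1, 175.1]
wrist_force: [-4.3, -0.1, -1.1]
opening: 0.0402
grasp_force: 1.8
```

step_arm(targets=[[0.2,[0,0,0],[0,0,0]],[0.2,[0,0,0],[0,0,0]],[0.2,[0,0,0],[0,0,0]],[0.2,[0,0,0],[0,0,0]],[0.2,[0,0,0],[0,0,0]]])

```text
time: 40.3
ee_pos: [0.5486, 0.2938, 0.0097]
tcp_rot: [179.9, 0.1, 175.1]
wrist_force: [-4.0, 0.7, 5.7]
opening: 0.0205
grasp_force: 60.3
```

step_arm(targets=[[0.2,[0,0,15],[0,0,0]],[0.2,[0,0,35],[0,0,0]],[0.2,[0,0,60],[0,0,0]],[0.2,[0,0,95],[0,0,0]],[0.2,[0,0,140],[0,0,0]],[0.2,[0,0,150],[0,0,0]],[0.2,[0,0,150],[0,0,0]]])

```text
time: 41.0
ee_pos: [0.5497, 0.2938, 0.162]
tcp_rot: [179.9, 0.3, 175.1]
wrist_force: [-0.0, -0.1, -0.3]
opening: 0.0198
grasp_force: 58.4
```

```bash
python3 -c "
from caps import *
cap('w24')"
```

```text
[0.5497 0.2938 0.162 ] [179.8537   0.284  175.0964] 0.0198354308499095 58.42012317092177 [-0.0493 -0.14   -0.2887]Traceback (most recent call last):
  File "<string>", line 3, in <module>
    cap('w24')
    ~~~^^^^^^^
  File "caps.py", line 26, in cap
    o=bot.get_obs();print(o["ee_pos"],o["tcp_rot"],o["opening"],o["grasp_force"],o["wrist_force"]);shot("wrist",f);topcap(f,o["ee_pos"])
                                                                                                                   ~~~~~~^^^^^^^^^^^^^^^
  File "caps.py", line 31, in topcap
    k=t[abs(t[:,1])<4];x=np.percentile(k[abs(k[:,2]-z)<1.8][:,0],[3,97])
                         ~~~~~~~~~~~~~^^^^^^^^^^^^^^^^^^^^^^^^^^^^^^^^^^
    return _quantile_unchecked(
        a, q, axis, out, overwrite_input, method, keepdims, weights)
    return _ureduce(a,
                    func=_quantile_ureduce_func,
    ...<5 lines>...
                    overwrite_input=overwrite_input,
                    method=method)
    r = func(a, **kwargs)
    result = _quantile(arr,
                       quantiles=q,
    ...<2 lines>...
                       out=out,
                       weights=wgt)
    slices_having_nans = np.isnan(arr[-1, ...])
                                  ~~~^^^^^^^^^
IndexError: index -1 is out of bounds for axis 0 with size 0
```

Run:
```python
from caps import *
p=np.array([.5497,.2938,.162]);D=np.load("w24.npz");P={k:D[k] for k in("K","R","t")};d=D["d"]
W=(cloud("w",d,P)-p)*1000
for v in range(240,316,4): print(v,W[v,285].round(1),W[v,272].round(1),W[v,299].round(1),D["im"][v,285])
im=cv2.imread("pics/w24.png");cv2.imwrite("pics/w24c.png",cv2.resize(im[220:380,180:390],None,fx=3,fy=3,interpolation=cv2.INTER_CUBIC))
```

```text
240 [-17.5   1.8  -0.5] [-17.3  -4.1  -2.1] [-16.3   8.1  -1.9] [189 185 173]
244 [-16.9   1.7   2.5] [-16.5  -4.1   0.4] [-14.8   7.9  -0.9] [192 188 176]
248 [-15.6   1.6   3.7] [-15.4  -4.1   2.3] [-14.3   7.7   2.2] [188 183 171]
252 [-14.2   1.5   5. ] [-14.5  -4.2   4.4] [-12.3   7.6   2.1] [193 188 177]
256 [-13.4   1.4   7.1] [-13.3  -4.2   6. ] [-12.2   7.4   5.9] [197 194 182]
260 [-11.9   1.3   7.8] [-11.5  -4.4   6.2] [-11.    7.3   7.2] [205 202 190]
264 [-10.    1.1   8. ] [-10.2  -4.5   7.3] [-9.6  7.1  8.2] [150 146 138]
268 [-80.1   6.5 142.4] [-8.8 -4.6  8.3] [-7.7  7.   8.3] [149 147 138]
272 [-6.6  0.8  8.7] [-6.9 -4.8  8.4] [-6.   6.9  8.6] [121 118 109]
276 [-2.8  0.5  5.4] [-3.9 -5.1  6.6] [-2.4  6.7  5.7] [97 96 88]
280 [0.1 0.3 3.9] [-0.7 -5.5  4.4] [0.7 6.6 3.8] [101 100  92]
284 [3.3 0.  2. ] [ 2.6 -5.9  2.3] [4.  6.4 1.7] [98 97 89]
288 [ 41.   -2.9 -56.5] [ 39.8 -11.3 -55.7] [ 41.8   6.2 -56.5] [122 135 142]
292 [ 43.4  -3.1 -55.6] [ 42.8 -11.6 -55.9] [ 43.9   6.  -55.1] [123 140 146]
296 [ 45.2  -3.3 -53.8] [ 45.2 -11.8 -54.9] [ 46.4   5.8 -54.3] [125 140 147]
300 [ 47.2  -3.5 -52.2] [ 47.2 -12.  -53.4] [ 48.5   5.6 -52.9] [123 139 147]
304 [ 50.1  -3.7 -52.1] [ 49.  -12.1 -51.5] [ 50.4   5.4 -51.3] [125 140 147]
308 [ 52.5  -3.9 -51.1] [ 51.7 -12.3 -51. ] [ 53.2   5.1 -51.1] [125 140 147]
312 [ 54.1  -4.1 -49.2] [ 54.5 -12.6 -50.8] [ 56.    4.9 -50.8] [125 140 147]
```

The cap pivoted about 34° between the pads when the flap edge dragged on it. I'll level it against the open bench, release and repick it there.

step_arm(targets=[[0.2,[-10,-45,0],[0,0,0]],[0.2,[-20,-90,0],[0,0,0]],[0.2,[-30,-135,0],[0,0,0]],[0.2,[-40,-180,-20],[0,0,0]],[0.2,[-50,-225,-60],[0,0,0]],[0.2,[-50,-262,-100],[0,0,0]],[0.2,[-50,-264,-130],[0,0,0]],[0.2,[-50,-264,-136],[0,0,0]]])

```text
time: 41.85
ee_pos: [0.4941, 0.0273, 0.0167]
tcp_rot: [-179.9, -0.5, 175.0]
wrist_force: [-1.4, -0.2, 1.9]
opening: 0.0202
grasp_force: 58.8
```

step_arm(targets=[[0.2,[0,0,-3],[0,0,0]],[0.2,[0,0,-6],[0,0,0]],[0.2,[0,0,-9],[0,0,0]],[0.2,[0,0,-12],[0,0,0]],[0.2,[0,0,-15],[0,0,0]],[0.2,[0,0,-17],[0,0,0]],[0.2,[0,0,-17],[0,0,0]]], force=20)

```text
time: 42.55
ee_pos: [0.5005, 0.0306, 0.0108]
tcp_rot: [179.9, 0.3, 175.2]
wrist_force: [-11.7, 0.3, 30.8]
opening: 0.0198
grasp_force: 79.3
```

step_arm(targets=[[0.2,[0,0,3],[0,0,0]],[0.2,[0,0,3],[0,0,0]],[0.5,[0,0,3],[0,0,0]],[0.5,[0,0,3],[0,0,0]],[0.5,[0,0,3],[0,0,0]],[0.5,[0,0,30],[0,0,0]],[0.5,[0,0,70],[0,0,0]],[0.5,[0,0,100],[0,0,0]]])

```text
time: 43.35
ee_pos: [0.4983, 0.0295, 0.1073]
tcp_rot: [180.0, 0.0, 175.1]
wrist_force: [1.1, 0.3, 0.1]
opening: 0.0427
grasp_force: 0.0
```

step_arm(targets=[[0.5,[0,0,0],[0,0,0]],[0.5,[0,0,0],[0,0,0]]])

```text
time: 43.55
ee_pos: [0.4986, 0.0295, 0.1058]
tcp_rot: [180.0, 0.1, 175.1]
wrist_force: [0.4, -0.3, 0.6]
opening: 0.0427
grasp_force: 0.0
```

Run:
```python
from caps import *
o=bot.get_obs();p=o["ee_pos"];print(p,o["opening"]);im,d,P=shot("wrist","w25");W=cloud("w",d,P)
t=W[(d>.05)&(np.hypot(W[...,0]-p[0],W[...,1]-p[1])<.05)&(W[...,2]>.006)&(W[...,2]<.035)]
print(len(t),np.percentile(t,[2,50,98],axis=0));k=t[:,2]>.015;s=t[k];print(len(s),np.percentile(s[:,2],[5,50,95]),(np.percentile(s,3,0)+np.percentile(s,97,0))/2)
c=np.linalg.lstsq(np.c_[s[:,:2]-s[:,:2].mean(0),np.ones(len(s))],s[:,2],rcond=None)[0];print(c)
```

```text
[0.4986 0.0295 0.1058] 0.042689008750635304
922 [[0.4746 0.0208 0.0084]
 [0.4841 0.0314 0.0177]
 [0.4957 0.0417 0.0194]]
776 [0.0155 0.0179 0.0191] [0.4855 0.0313 0.0173]
[0.0338 0.0069 0.0177]
```

The cap stands upright on the bench at (485.6, 31.3), top at 18 mm. Repicking it.

step_arm(targets=[[0.5,[-12.5,1.7,-20],[0,0,0]],[0.5,[-12.5,1.7,-55],[0,0,0]],[0.5,[-12.5,1.7,-85],[0,0,0]],[0.5,[-12.5,1.7,-100],[0,0,0]],[0.5,[-12.5,1.7,-100],[0,0,0]],[0.2,[-12.5,1.7,-100],[0,0,0]],[0.2,[-12.5,1.7,-100],[0,0,0]],[0.2,[-12.5,1.7,-100],[0,0,0]]], force=90)

```text
time: 44.4
ee_pos: [0.4864, 0.0312, 0.0066]
tcp_rot: [180.0, 0.1, 175.1]
wrist_force: [-0.2, 0.3, 0.3]
opening: 0.0197
grasp_force: 88.1
```

step_arm(targets=[[0.2,[0,0,0],[0,0,0]],[0.2,[0,0,0],[0,0,0]],[0.2,[0,0,30],[0,0,0]],[0.2,[0,0,75],[0,0,0]],[0.2,[0,0,120],[0,0,0]],[0.2,[0,0,150],[0,0,0]],[0.2,[0,0,150],[0,0,0]]])

```text
time: 45.1
ee_pos: [0.4877, 0.0312, 0.1605]
tcp_rot: [179.9, 0.4, 175.1]
wrist_force: [-0.0, -0.0, -1.1]
opening: 0.0199
grasp_force: 88.3
```

```bash
python3 -c "
from caps import *
cap('w26')"
```

```text
[0.4877 0.0312 0.1605] [179.938    0.4124 175.1174] 0.019904647518107173 88.31761249704869 [-0.044  -0.0326 -1.0938]
under -5.9913037409799585 x [-9.6755  8.898 ] -0.3887079272030398 y [-9.1599  9.4816] 0.1608406335617838
```

step_arm(targets=[[0.2,[12,-36,0],[0,0,0]],[0.2,[26,-78,0],[0,0,0]],[0.2,[40,-120,0],[0,0,0]],[0.2,[54,-162,0],[0,0,0]],[0.2,[68,-204,-10],[0,0,0]],[0.2,[80,-242,-35],[0,0,0]],[0.2,[82.5,-249.4,-70],[0,0,0]],[0.2,[82.5,-249.4,-82],[0,0,0]]])

```text
time: 45.95
ee_pos: [0.5663, -0.2192, 0.0686]
tcp_rot: [179.9, -0.3, 175.0]
wrist_force: [1.4, 0.3, 9.1]
opening: 0.0199
grasp_force: 89.9
```

step_arm(targets=[[0.2,[0,0,0],[0,0,0]],[0.2,[0,0,0],[0,0,0]],[0.2,[0,0,0],[0,0,0]]])

```text
time: 46.25
ee_pos: [0.5688, -0.2175, 0.0753]
tcp_rot: [-180.0, 0.1, 175.2]
wrist_force: [0.1, -0.3, -0.4]
opening: 0.0199
grasp_force: 88.6
```

```bash
python3 -c "
from caps import *
cap('w27');fitted('w27')"
```

```text
[ 0.5688 -0.2175  0.0753] [-179.9772    0.1094  175.1868] 0.019907601428819966 88.61859994969564 [ 0.1008 -0.2702 -0.3506]
under -6.161697520623051 x [-9.6295  8.6547] -0.48742306619610165 y [-9.1656  9.5304] 0.18240325507946942
(0.4808, -0.2102) no cap 9
   roller top 0.05223863239870074 482.2846984863281 -210.5384063720703 20.017087936401367
(0.521, -0.2635) no cap 1
   roller top 0.05211042155447451 522.4569702148438 -264.0020751953125 20.200410842895508
(0.5696, -0.218) cap top 0.07961385970100482 ctr [ 0.5608 -0.2171] 856
   roller top 0.0520981318670271 569.7561645507812 -218.3776397705078 19.611295700073242
(0.6102, -0.271) no cap 0
   roller top 0.05197493870807541 597.6580810546875 -271.563232421875 13.223612785339355
```

```bash
python3 -c "
from caps import *
studs('w27',[(.4825,-.2102),(.5225,-.2635)])"
```

```text
(0.4825, -0.2102) 295 [ 0.4833 -0.2106  0.0639] 0.06691690744052196 483.2255554199219 -210.61080932617188 4.000481605529785
(0.5225, -0.2635) 272 [ 0.5231 -0.2633  0.0632] 0.0664984612766166 523.5823974609375 -263.983642578125 4.057037830352783
```

step_arm(targets=[[0.2,[1.7,-0.5,2],[0,0,0]],[0.2,[3.4,-0.9,2],[0,0,0]],[0.2,[3.4,-0.9,2],[0,0,0]],[0.2,[3.4,-0.9,2],[0,0,0]]])

```text
time: 46.7
ee_pos: [0.5717, -0.2191, 0.0757]
tcp_rot: [-180.0, 0.0, 175.1]
wrist_force: [0.5, -0.1, -0.5]
opening: 0.0197
grasp_force: 88.6
```

step_arm(targets=[[0.2,[0,0,-4],[0,0,0]],[0.2,[0,0,-7],[0,0,0]],[0.2,[0,0,-9],[0,0,0]],[0.2,[0,0,-11],[0,0,0]],[0.2,[0,0,-13],[0,0,0]],[0.2,[0,0,-15],[0,0,0]],[0.2,[0,0,-17],[0,0,0]],[0.2,[0,0,-18],[0,0,0]]])

```text
time: 47.5
ee_pos: [0.5725, -0.2187, 0.0588]
tcp_rot: [180.0, 0.1, 175.2]
wrist_force: [0.8, 4.2, 8.1]
opening: 0.0198
grasp_force: 89.6
```

step_arm(targets=[[0.2,[0,0,-1],[0,0,0]],[0.2,[0,0,-2],[0,0,0]],[0.2,[0,0,-3],[0,0,0]],[0.2,[0,0,-3],[0,0,0]]])

```text
time: 47.9
ee_pos: [0.5733, -0.2188, 0.058]
tcp_rot: [180.0, 0.3, 175.2]
wrist_force: [-1.3, 7.1, 20.3]
opening: 0.0196
grasp_force: 91.0
```

step_arm(targets=[[0.45,[0,0,0],[0,0,0]],[0.45,[0,0,0],[0,0,0]],[0.45,[0,0,0],[0,0,0]],[0.45,[0,0,25],[0,0,0]],[0.45,[0,0,60],[0,0,0]],[0.45,[0,30,100],[0,0,0]],[0.45,[0,40,110],[0,0,0]],[0.45,[0,40,110],[0,0,0]]], force=60)

```text
time: 48.7
ee_pos: [0.5725, -0.1784, 0.1664]
tcp_rot: [-180.0, 0.2, 175.2]
wrist_force: [1.0, 0.1, -0.7]
opening: 0.0384
grasp_force: 0.0
```

```bash
python3 -c "
from caps import *
import caps
caps.G[:]=[(.4827,-.2104),(.523,-.2637),(.5717,-.2182),(.6122,-.2712)]
print(bot.get_obs()['ee_pos']);shot('wrist','w28');fitted('w28');studs('w28',caps.G[:2])"
```

```text
[ 0.5725 -0.1784  0.1664]
(0.4827, -0.2104) no cap 4
   roller top 0.052205411534654224 483.2424621582031 -210.62001037597656 20.031152725219727
(0.523, -0.2637) no cap 2
   roller top 0.05206120038976131 523.3616333007812 -263.9162902832031 20.174476623535156
(0.5717, -0.2182) cap top 0.06989044086697936 ctr [ 0.5729 -0.2181] 735
   roller top 0.05209725361171788 572.2442626953125 -218.56239318847656 20.305028915405273
(0.6122, -0.2712) cap top 0.06993092491755454 ctr [ 0.6128 -0.2707] 642
   roller top 0.05196566269560469 612.9895629882812 -271.05438232421875 20.148563385009766
(0.4827, -0.2104) 125 [ 0.4841 -0.21    0.0636] 0.06694590736032752 484.07879638671875 -210.44850158691406 3.9861693382263184
(0.523, -0.2637) 119 [ 0.5241 -0.263   0.0632] 0.06625026752642339 524.3409423828125 -263.8553161621094 4.0339765548706055
```

step_arm(targets=[[0.47,[-2,40,5],[0,0,0]],[0.47,[-4,85,5],[0,0,0]],[0.47,[-6,130,5],[0,0,0]],[0.47,[-8,175,5],[0,0,0]],[0.47,[-10,220,5],[0,0,0]],[0.47,[-12,265,5],[0,0,0]],[0.47,[-14,310,5],[0,0,0]],[0.47,[-16,355,5],[0,0,0]]], force=100)

```text
time: 49.55
ee_pos: [0.555, 0.1766, 0.1671]
tcp_rot: [-179.9, -0.2, 175.1]
wrist_force: [0.3, 0.1, 0.2]
opening: 0.0399
grasp_force: 0.0
```

step_arm(targets=[[0.47,[-3,45,0],[0,0,0]],[0.47,[-6,90,0],[0,0,0]],[0.47,[-8,130,-10],[0,0,0]],[0.47,[-8,160,-30],[0,0,0]],[0.47,[-8,168,-45],[0,0,0]],[0.47,[-8,168,-50],[0,0,0]],[0.47,[-8,168,-50],[0,0,0]],[0.47,[-8,168,-50],[0,0,0]]])

```text
time: 50.35
ee_pos: [0.5481, 0.3424, 0.12]
tcp_rot: [-180.0, 0.0, 175.0]
wrist_force: [0.7, 0.2, 0.2]
opening: 0.0401
grasp_force: 0.0
```

Run:
```python
from caps import *
o=bot.get_obs();print(o["ee_pos"],o["tcp_rot"])
```

```text
[0.5481 0.3424 0.12  ] [-179.9875    0.0088  175.0283]
```

step_arm(targets=[[0.47,[0.5,2.8,-20],[0,0,0]],[0.47,[0.5,2.8,-40],[0,0,0]],[0.47,[0.5,2.8,-58],[0,0,0]],[0.47,[1,2.8,-76],[0,0,0]],[0.47,[1,2.8,-94],[0,0,0]],[0.47,[1,2.8,-106],[0,0,0]],[0.47,[1.5,2.8,-110],[0,0,0]],[0.47,[1.5,2.8,-110],[0,0,0]]])

```text
time: 51.15
ee_pos: [0.5489, 0.346, 0.0096]
tcp_rot: [-180.0, -0.1, 175.1]
wrist_force: [-4.1, -0.3, -1.4]
opening: 0.0401
grasp_force: 1.8
```

step_arm(targets=[[0.2,[0,0,0],[0,0,0]],[0.2,[0,0,0],[0,0,0]],[0.2,[0,0,0],[0,0,0]],[0.2,[0,0,0],[0,0,0]],[0.2,[0,0,0],[0,0,0]]])

```text
time: 51.65
ee_pos: [0.5497, 0.347, 0.0111]
tcp_rot: [179.9, 0.1, 175.1]
wrist_force: [-3.2, 0.1, 6.5]
opening: 0.0193
grasp_force: 98.7
```

step_arm(targets=[[0.2,[0,0,12],[0,0,0]],[0.2,[0,0,25],[0,0,0]],[0.2,[0,0,40],[0,0,0]],[0.2,[0,0,60],[0,0,0]],[0.2,[0,0,90],[0,0,0]],[0.2,[0,0,130],[0,0,0]],[0.2,[0,0,150],[0,0,0]],[0.2,[0,0,150],[0,0,0]]])

```text
time: 52.45
ee_pos: [0.5513, 0.3475, 0.1657]
tcp_rot: [179.7, 0.4, 175.1]
wrist_force: [-0.7, 0.5, 0.2]
opening: 0.0194
grasp_force: 99.4
```

```bash
python3 -c "
from caps import *
cap('w29')"
```

```text
[0.5513 0.3475 0.1657] [179.7129   0.4452 175.0937] 0.019372243471794632 99.389352419239 [-0.712   0.4912  0.2466]
under -6.989547541433755 x [-11.279    6.9618] -2.158585324280287 y [-9.0535  9.5555] 0.2510153079227928
```

step_arm(targets=[[0.2,[-1,-30,0],[0,0,0]],[0.2,[-3,-75,0],[0,0,0]],[0.2,[-5,-120,0],[0,0,0]],[0.2,[-7,-165,0],[0,0,0]],[0.2,[-9,-210,0],[0,0,0]],[0.2,[-11,-255,0],[0,0,0]],[0.2,[-13,-300,0],[0,0,0]],[0.2,[-15,-345,0],[0,0,0]]])

```text
time: 53.3
ee_pos: [0.5337, -0.0003, 0.1591]
tcp_rot: [-180.0, 0.0, 175.1]
wrist_force: [1.1, -0.1, -0.1]
opening: 0.0191
grasp_force: 99.4
```

step_arm(targets=[[0.2,[-2,-45,0],[0,0,0]],[0.2,[-4,-90,0],[0,0,0]],[0.2,[-6,-135,0],[0,0,0]],[0.2,[-8,-180,0],[0,0,0]],[0.2,[-9,-220,0],[0,0,0]],[0.2,[-10,-250,0],[0,0,0]],[0.2,[-10,-262,0],[0,0,0]],[0.2,[-10,-262,0],[0,0,0]]])

```text
time: 54.1
ee_pos: [0.5238, -0.2616, 0.1588]
tcp_rot: [180.0, -0.1, 175.0]
wrist_force: [0.4, -0.1, -0.7]
opening: 0.0193
grasp_force: 99.4
```

```bash
python3 -c "
from caps import *
import caps
caps.G[:]=[(.4835,-.2104),(.5238,-.2637),(.5725,-.2182),(.613,-.2712)]
cap('w30');fitted('w30');studs('w30',caps.G[:2])"
```

```text
[ 0.5238 -0.2616  0.1588] [179.9953  -0.0514 174.9904] 0.01930902085120973 99.38497588882456 [ 0.4029 -0.0795 -0.7283]
under -6.9331778857174555 x [-11.2169   6.9437] -2.1366183395746883 y [-8.9692  9.4387] 0.23474819306442551
(0.4835, -0.2104) no cap 3
   roller top 0.05223538530828269 483.2008056640625 -210.629150390625 20.087045669555664
(0.5238, -0.2637) no cap 0
   roller top 0.05217261232695329 523.1276245117188 -263.9069519042969 20.108478546142578
(0.5725, -0.2182) cap top 0.06998950412229582 ctr [ 0.572  -0.2179] 590
   roller top 0.0521732240094036 571.52294921875 -218.06546020507812 20.08177375793457
(0.613, -0.2712) cap top 0.06997582056958285 ctr [ 0.6125 -0.2717] 593
   roller top 0.05209538221025722 614.331787109375 -270.7942810058594 19.674528121948242
(0.4835, -0.2104) 118 [ 0.4835 -0.2112  0.0634] 0.06697225094459376 483.934814453125 -210.62091064453125 4.031454086303711
(0.5238, -0.2637) 104 [ 0.5234 -0.2641  0.0632] 0.06541527287366697 524.2171630859375 -264.2033996582031 3.969762086868286
```

step_arm(targets=[[0.2,[1.9,-2.6,-20],[0,0,0]],[0.2,[1.9,-2.6,-40],[0,0,0]],[0.2,[1.9,-2.6,-58],[0,0,0]],[0.2,[1.9,-2.6,-70],[0,0,0]],[0.2,[1.9,-2.6,-76],[0,0,0]],[0.2,[1.9,-2.6,-80],[0,0,0]],[0.2,[1.9,-2.6,-80],[0,0,0]],[0.2,[1.9,-2.6,-80],[0,0,0]]])

```text
time: 54.95
ee_pos: [0.5264, -0.263, 0.0804]
tcp_rot: [-180.0, 0.1, 175.1]
wrist_force: [-0.1, 0.2, 0.0]
opening: 0.0188
grasp_force: 99.4
```

```bash
python3 -c "
from caps import *
print(bot.get_obs()['ee_pos'])"
```

```text
[ 0.5264 -0.263   0.0804]
```

step_arm(targets=[[0.2,[-0.6,-1,-4],[0,0,0]],[0.2,[-0.6,-1,-8],[0,0,0]],[0.2,[-0.6,-1,-11],[0,0,0]],[0.2,[-0.6,-1,-14],[0,0,0]],[0.2,[-0.6,-1,-16],[0,0,0]],[0.2,[-0.6,-1,-18],[0,0,0]],[0.2,[-0.6,-1,-20],[0,0,0]],[0.2,[-0.6,-1,-22],[0,0,0]]])

```text
time: 55.75
ee_pos: [0.5268, -0.2647, 0.0603]
tcp_rot: [-179.9, 0.2, 175.1]
wrist_force: [0.8, -1.8, 14.1]
opening: 0.0192
grasp_force: 101.0
```

step_arm(targets=[[0.2,[0,0,-1],[0,0,0]],[0.2,[0,0,-2],[0,0,0]],[0.2,[0,0,-2],[0,0,0]]])

```text
time: 56.05
ee_pos: [0.527, -0.2647, 0.0589]
tcp_rot: [-179.9, 0.3, 175.1]
wrist_force: [-1.1, 0.7, 19.4]
opening: 0.0191
grasp_force: 101.7
```

Seated at 58.9, as expected. Pressing a touch more, releasing in place, then looking at the bin again for the last cap.

step_arm(targets=[[0.2,[0,0,-1],[0,0,0]],[0.2,[0,0,-1],[0,0,0]],[0.45,[0,0,-1],[0,0,0]],[0.45,[0,0,-1],[0,0,0]],[0.45,[0,0,-1],[0,0,0]],[0.45,[0,0,25],[0,0,0]],[0.45,[0,0,70],[0,0,0]],[0.45,[0,30,110],[0,0,0]]])

```text
time: 56.85
ee_pos: [0.5248, -0.2355, 0.166]
tcp_rot: [-180.0, -0.1, 175.0]
wrist_force: [1.9, -0.3, 1.0]
opening: 0.0386
grasp_force: 0.0
```

step_arm(targets=[[0.47,[5,45,20],[0,0,0]],[0.47,[15,90,40],[0,0,0]],[0.47,[25,135,60],[0,0,0]],[0.47,[35,180,80],[0,0,0]],[0.47,[45,225,100],[0,0,0]],[0.47,[55,270,120],[0,0,0]],[0.47,[65,315,140],[0,0,0]],[0.47,[75,360,160],[0,0,0]]])

```text
time: 57.65
ee_pos: [0.6, 0.1263, 0.3252]
tcp_rot: [-180.0, -0.0, 175.1]
wrist_force: [1.9, -0.5, 0.3]
opening: 0.0402
grasp_force: 0.0
```

step_arm(targets=[[0.47,[5,40,5],[0,0,0]],[0.47,[10,70,10],[0,0,0]],[0.47,[10,70,10],[0,0,0]],[0.47,[10,70,10],[0,0,0]],[0.47,[10,70,10],[0,0,0]]])

```text
time: 58.15
ee_pos: [0.61, 0.1937, 0.3345]
tcp_rot: [-180.0, -0.0, 175.1]
wrist_force: [-0.4, 1.2, -0.6]
opening: 0.0399
grasp_force: 0.0
```

Run:
```python
from caps import *
print(bot.get_obs()["ee_pos"],bot.get_obs()["tcp_rot"]);im,d,P=shot("wrist","w31")
u,v=proj("w",(.5395,.1895,.022),P).astype(int);print(u,v)
cv2.imwrite("pics/w31c.png",cv2.resize(im[max(v-60,0):v+90,max(u-60,0):u+160,::-1],None,fx=3.4,fy=3.4,interpolation=cv2.INTER_CUBIC));print(max(v-60,0),max(u-60,0))
```

```text
[0.61   0.1937 0.3345] [-179.9701   -0.0426  175.0796]
276 102
42 216
```

View pics/w31c.png

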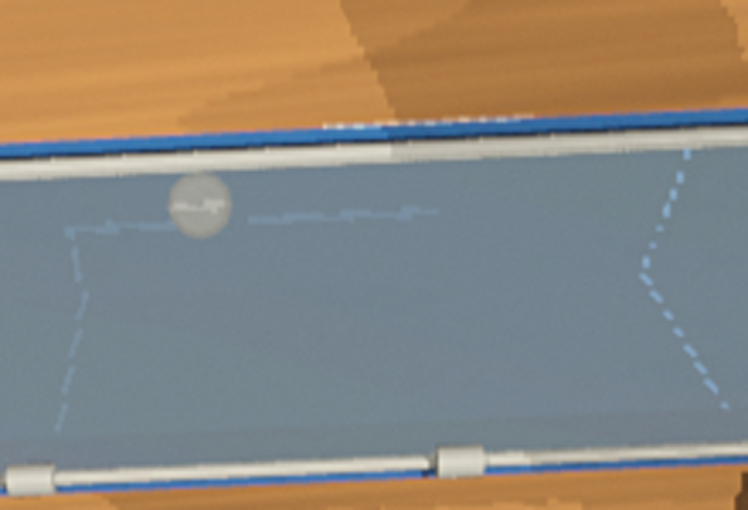

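w31: one cap left, at crop (200,205), pixel (274.8,102.3), about (539.4, 190.2). All the other caps are gone from the bin.

step_arm(targets=[[0.47,[-17,-1,-45],[0,0,0]],[0.47,[-34,-2,-90],[0,0,0]],[0.47,[-51,-3,-135],[0,0,0]],[0.47,[-69,-3.5,-175],[0,0,0]],[0.47,[-69,-3.5,-205],[0,0,0]],[0.47,[-69,-3.5,-213],[0,0,0]],[0.47,[-69,-3.5,-213],[0,0,0]],[0.47,[-69,-3.5,-213],[0,0,0]]])

```text
time: 59.0
ee_pos: [0.5423, 0.1908, 0.1243]
tcp_rot: [179.9, 0.2, 175.1]
wrist_force: [-0.8, 0.7, 0.4]
opening: 0.0402
grasp_force: 0.0
```

step_arm(targets=[[0.47,[0,0,0],[0,0,0]],[0.47,[0,0,0],[0,0,0]]])

```text
time: 59.2
ee_pos: [0.5421, 0.1911, 0.1235]
tcp_rot: [179.9, 0.1, 175.1]
wrist_force: [0.3, 0.1, 0.4]
opening: 0.04
grasp_force: 0.0
```

step_arm(targets=[[0.47,[-1,-0.8,-20],[0,0,0]],[0.47,[-1,-0.8,-40],[0,0,0]],[0.47,[-1,-0.8,-58],[0,0,0]],[0.47,[-0.5,-0.8,-76],[0,0,0]],[0.47,[0,-0.8,-94],[0,0,0]],[0.47,[0,-0.8,-106],[0,0,0]],[0.47,[0,-0.8,-113],[0,0,0]],[0.47,[0,-0.8,-113],[0,0,0]]])

```text
time: 60.0
ee_pos: [0.5404, 0.19, 0.0082]
tcp_rot: [-180.0, -0.1, 175.1]
wrist_force: [-3.9, 0.1, -2.1]
opening: 0.0405
grasp_force: 1.9
```

step_arm(targets=[[0.2,[0,0,0],[0,0,0]],[0.2,[0,0,0],[0,0,0]],[0.2,[0,0,0],[0,0,0]],[0.2,[0,0,0],[0,0,0]],[0.2,[0,0,0],[0,0,0]]])

```text
time: 60.5
ee_pos: [0.5415, 0.1905, 0.0101]
tcp_rot: [179.9, 0.1, 175.1]
wrist_force: [-4.2, 2.0, 6.3]
opening: 0.0195
grasp_force: 98.9
```

step_arm(targets=[[0.2,[0,0,12],[0,0,0]],[0.2,[0,0,25],[0,0,0]],[0.2,[0,0,40],[0,0,0]],[0.2,[0,0,60],[0,0,0]],[0.2,[0,0,90],[0,0,0]],[0.2,[0,0,130],[0,0,0]],[0.2,[0,0,150],[0,0,0]],[0.2,[0,0,150],[0,0,0]]])

```text
time: 61.3
ee_pos: [0.5434, 0.1907, 0.1646]
tcp_rot: [179.8, 0.5, 175.1]
wrist_force: [0.1, -0.5, 0.5]
opening: 0.0195
grasp_force: 99.6
```

```bash
python3 -c "
from caps import *
cap('w32')"
```

```text
[0.5434 0.1907 0.1646] [179.8122   0.4818 175.1   ] 0.019477802325465296 99.59413712436799 [ 0.125  -0.5406  0.4797]
under -5.918170682601183 x [-11.7427   6.6727] -2.5350109757288295 y [-9.0478  9.409 ] 0.18058738589981527
```

step_arm(targets=[[0.2,[-4,-30,0],[0,0,0]],[0.2,[-11,-75,0],[0,0,0]],[0.2,[-17,-120,0],[0,0,0]],[0.2,[-24,-165,0],[0,0,0]],[0.2,[-30,-210,0],[0,0,0]],[0.2,[-37,-255,0],[0,0,0]],[0.2,[-43,-300,0],[0,0,0]],[0.2,[-50,-345,0],[0,0,0]]])

```text
time: 62.15
ee_pos: [0.4905, -0.1568, 0.1585]
tcp_rot: [-180.0, 0.0, 175.1]
wrist_force: [0.4, -0.9, -0.9]
opening: 0.0194
grasp_force: 99.6
```

step_arm(targets=[[0.2,[-5,-40,0],[0,0,0]],[0.2,[-7,-54,0],[0,0,0]],[0.2,[-7,-54,0],[0,0,0]],[0.2,[-7,-54,0],[0,0,0]],[0.2,[-7,-54,0],[0,0,0]]])

```text
time: 62.65
ee_pos: [0.4843, -0.2077, 0.1588]
tcp_rot: [180.0, -0.0, 175.2]
wrist_force: [0.2, 0.1, 0.1]
opening: 0.0195
grasp_force: 99.6
```

```bash
python3 -c "
from caps import *
import caps
caps.G[:]=[(.4838,-.2104),(.5238,-.2640),(.5725,-.2182),(.613,-.2712)]
cap('w33');fitted('w33');studs('w33',caps.G[:1])"
```

```text
[ 0.4843 -0.2077  0.1588] [179.9871  -0.0091 175.1912] 0.019513736631592817 99.58585508982651 [0.24   0.0946 0.1052]
under -5.900758608091788 x [-11.546    6.7276] -2.4092077154457585 y [-9.2135  9.434 ] 0.11025466508807202
(0.4838, -0.2104) no cap 0
   roller top 0.052135617798314035 484.8327331542969 -210.69305419921875 19.983367919921875
(0.5238, -0.264) cap top 0.06991809198928288 ctr [ 0.5248 -0.2637] 675
   roller top 0.05204481912542079 524.4407958984375 -264.3247985839844 20.145374298095703
(0.5725, -0.2182) cap top 0.06991782088845737 ctr [ 0.5736 -0.2185] 585
   roller top 0.05213079383983273 575.1156005859375 -217.68553161621094 19.51778221130371
(0.613, -0.2712) no cap 0
(0.4838, -0.2104) 105 [ 0.4846 -0.2107  0.0633] 0.06596636633267663 485.2946472167969 -210.60818481445312 4.122119426727295
```

step_arm(targets=[[0.2,[2.9,-3.1,-20],[0,0,0]],[0.2,[2.9,-3.1,-40],[0,0,0]],[0.2,[2.9,-3.1,-58],[0,0,0]],[0.2,[2.9,-3.1,-70],[0,0,0]],[0.2,[2.9,-3.1,-76],[0,0,0]],[0.2,[2.9,-3.1,-80],[0,0,0]],[0.2,[2.9,-3.1,-80],[0,0,0]],[0.2,[2.9,-3.1,-80],[0,0,0]]])

```text
time: 63.5
ee_pos: [0.4873, -0.212, 0.0796]
tcp_rot: [-180.0, 0.1, 175.1]
wrist_force: [-0.5, -0.2, -0.4]
opening: 0.0193
grasp_force: 99.5
```

step_arm(targets=[[0.2,[0,0,0],[0,0,0]]])

```text
time: 63.6
ee_pos: [0.4873, -0.2121, 0.0796]
tcp_rot: [-180.0, 0.1, 175.1]
wrist_force: [-0.2, -0.6, -0.3]
opening: 0.0193
grasp_force: 99.6
```

step_arm(targets=[[0.2,[0,1.1,-4],[0,0,0]],[0.2,[0,1.1,-8],[0,0,0]],[0.2,[0,1.1,-11],[0,0,0]],[0.2,[0,1.1,-14],[0,0,0]],[0.2,[0,1.1,-16],[0,0,0]],[0.2,[0,1.1,-18],[0,0,0]],[0.2,[0,1.1,-20],[0,0,0]],[0.2,[0,1.1,-22],[0,0,0]]])

```text
time: 64.4
ee_pos: [0.4877, -0.2111, 0.0582]
tcp_rot: [-180.0, 0.1, 175.1]
wrist_force: [-0.2, -0.6, 3.5]
opening: 0.0195
grasp_force: 99.8
```

step_arm(targets=[[0.2,[0,0,-1],[0,0,0]],[0.2,[0,0,-2],[0,0,0]],[0.2,[0,0,-2],[0,0,0]]])

```text
time: 64.7
ee_pos: [0.4886, -0.2112, 0.0578]
tcp_rot: [-179.9, 0.3, 175.1]
wrist_force: [-2.1, 2.2, 18.5]
opening: 0.0193
grasp_force: 101.8
```

step_arm(targets=[[0.45,[0,0,0],[0,0,0]],[0.45,[0,0,0],[0,0,0]],[0.45,[0,0,0],[0,0,0]],[0.45,[0,0,25],[0,0,0]],[0.45,[0,0,60],[0,0,0]],[0.3,[10,5,100],[0,0,0]],[0,[30,10,130],[0,0,0]],[0,[30,10,130],[0,0,0]]])

```text
time: 65.5
ee_pos: [0.5198, -0.2009, 0.1889]
tcp_rot: [-179.9, 0.3, 175.2]
wrist_force: [-0.9, 0.2, 0.3]
opening: 0.0003
grasp_force: 0.0
```

step_arm(targets=[[0,[0,0,0],[0,0,0]],[0,[0,0,0],[0,0,0]]])

```text
time: 65.7
ee_pos: [0.5163, -0.2007, 0.1834]
tcp_rot: [180.0, -0.1, 175.1]
wrist_force: [-0.7, -0.1, -0.6]
opening: -0.0001
grasp_force: 0.0
```

```bash
cat > ap.py <<'E'
from caps import *
import caps,sys
f=sys.argv[1];s0=np.array(eval(sys.argv[2]))
th=np.radians(-4.87);ex=np.array([np.cos(th),np.sin(th)]);ey=np.array([-ex[1],ex[0]]);h=np.sqrt(67**2-50**2)/1000
caps.G[:]=[tuple(s0+ex*h*i+ey*(-.05 if i%2 else 0)) for i in range(4)]
print(bot.get_obs()['ee_pos'],bot.get_obs()['tcp_rot']);im,d,P=shot('wrist',f);fitted(f)
W=cloud("w",d,P);W=W[(d>.05)];q=W[:,:2]-s0;x=q@ex;y=q@ey+.025
t=(W[:,2]>.047)&(W[:,2]<.053)&(abs(y)<.045)&(x<-.02)&(x>-.05);print("apron top x rel stud0",np.percentile(x[t],[2,50,98]),t.sum())
c=s0-ey*.025;print("centre line at stud0",c,"apron front",c+ex*np.percentile(x[t],3))
E
python3 ap.py w34 "(.486,-.2107)"
```

```text
[ 0.5163 -0.2007  0.1834] [179.965   -0.1335 175.1153]
(np.float64(0.486), np.float64(-0.2107)) cap top 0.07017988063738899 ctr [ 0.4864 -0.2105] 735
   roller top 0.05217176039695913 486.1405334472656 -210.84271240234375 20.11874771118164
(np.float64(0.5261924402217201), np.float64(-0.2643056690008012)) cap top 0.06994740499270688 ctr [ 0.5264 -0.2639] 632
   roller top 0.05204399168138675 525.8881225585938 -264.15997314453125 20.126819610595703
(np.float64(0.574874403070968), np.float64(-0.21827234962076475)) cap top 0.06868888310166138 ctr [ 0.568  -0.2232] 81
   roller top 0.05204547951440628 574.07275390625 -218.73599243164062 19.87861442565918
(np.float64(0.6150668432926882), np.float64(-0.2718780186215659)) cap top 0.0676544191441993 ctr [ 0.6108 -0.2674] 95
   roller top 0.05198222783049518 615.0211181640625 -271.1642761230469 19.828306198120117
apron top x rel stud0 [-0.034  -0.0317 -0.0294] 808
centre line at stud0 [ 0.4839 -0.2356] apron front [ 0.45   -0.2327]
```

step_arm(targets=[[0,[-35,-10,0],[0,0,0]],[0,[-70,-20,0],[0,0,0]],[0,[-101,-29,0],[0,0,0]],[0,[-101,-29,-40],[0,0,0]],[0,[-101,-29,-85],[0,0,0]],[0,[-101,-29,-125],[0,0,0]],[0,[-101,-29,-147],[0,0,0]],[0,[-101,-29,-147],[0,0,0]]])

```text
time: 66.55
ee_pos: [0.413, -0.2285, 0.0338]
tcp_rot: [179.8, -0.4, 175.1]
wrist_force: [-0.3, 0.2, 0.7]
opening: 0.0001
grasp_force: 0.0
```

step_arm(targets=[[0,[0,0,0],[0,0,0]],[0,[0,0,0],[0,0,0]]])

```text
time: 66.75
ee_pos: [0.4166, -0.2303, 0.0394]
tcp_rot: [-180.0, 0.1, 175.1]
wrist_force: [0.5, 0.7, -0.7]
opening: 0.0001
grasp_force: 0.0
```

step_arm(targets=[[0,[6,-0.5,-6],[0,0,0]],[0,[14,-1.2,-6],[0,0,0]],[0,[20,-1.7,-6],[0,0,0]],[0,[26,-2.2,-6],[0,0,0]],[0,[32,-2.7,-6],[0,0,0]],[0,[38,-3.2,-6],[0,0,0]],[0,[44,-3.7,-6],[0,0,0]],[0,[50,-4.3,-6],[0,0,0]]])

```text
time: 67.55
ee_pos: [0.4664, -0.2341, 0.0319]
tcp_rot: [180.0, -0.0, 175.1]
wrist_force: [-2.6, 0.4, 2.2]
opening: -0.0002
grasp_force: 1.4
```

step_arm(targets=[[0,[5,-0.4,0],[0,0,0]],[0,[10,-0.9,0],[0,0,0]],[0,[14,-1.2,0],[0,0,0]],[0,[18,-1.5,0],[0,0,0]]])

```text
time: 67.95
ee_pos: [0.4843, -0.2357, 0.0319]
tcp_rot: [-180.0, -0.0, 175.1]
wrist_force: [-2.2, 0.0, 1.6]
opening: -0.0002
grasp_force: 1.4
```

step_arm(targets=[[0,[3,-0.3,0],[0,0,0]],[0,[6,-0.5,0],[0,0,0]],[0,[9,-0.8,0],[0,0,0]],[0,[12,-1,0],[0,0,0]]])

```text
time: 68.35
ee_pos: [0.4945, -0.2366, 0.0318]
tcp_rot: [-180.0, -0.2, 175.1]
wrist_force: [-8.1, 0.3, 5.1]
opening: -0.0
grasp_force: 3.9
```

step_arm(targets=[[0,[2,-0.2,0],[0,0,0]],[0,[4,-0.3,0],[0,0,0]],[0,[4,-0.3,0],[0,0,0]]])

```text
time: 68.65
ee_pos: [0.5006, -0.237, 0.0319]
tcp_rot: [180.0, 0.1, 175.1]
wrist_force: [-0.3, 0.2, -0.2]
opening: -0.0
grasp_force: 0.0
```

step_arm(targets=[[0,[2,-0.2,0],[0,0,0]],[0,[4,-0.3,0],[0,0,0]],[0,[4,-0.3,0],[0,0,0]]])

```text
time: 68.95
ee_pos: [0.5012, -0.2369, 0.0318]
tcp_rot: [180.0, -0.3, 175.1]
wrist_force: [-17.4, 0.9, 10.2]
opening: 0.0001
grasp_force: 9.0
```

The detent resisted with 8 N and snapped, then the carriage met the hard stop. Backing off to check.

step_arm(targets=[[0,[-15,1.3,0],[0,0,0]],[0,[-40,3,0],[0,0,0]],[0,[-40,3,40],[0,0,0]],[0,[-40,3,85],[0,0,0]],[0,[-40,3,130],[0,0,0]],[0,[-10,30,160],[0,0,0]],[0,[20,60,180],[0,0,0]],[0,[40,75,180],[0,0,0]]])

```text
time: 69.75
ee_pos: [0.5467, -0.1606, 0.2156]
tcp_rot: [-180.0, 0.4, 175.2]
wrist_force: [0.6, -0.1, 0.1]
opening: 0.0002
grasp_force: 0.0
```

step_arm(targets=[[0,[10,40,0],[0,0,0]],[0,[10,40,0],[0,0,0]],[0,[10,40,0],[0,0,0]]])

```text
time: 70.05
ee_pos: [0.5545, -0.1214, 0.2118]
tcp_rot: [180.0, 0.0, 175.2]
wrist_force: [-0.5, -0.0, 0.1]
opening: -0.0002
grasp_force: 0.0
```

```bash
python3 ap.py w35 "(.5465,-.2158)"
python3 - <<'E'
from caps import *
# flap: depth/scene check not possible on clear panel; compare bin region in scene view before/after
a=np.load("scene0.npz")["im"];im,d,P=shot("scene","scene1")
m=cv2.absdiff(a,im).max(-1);print("bin diff",(m[125:195,260:345]>40).sum(),"jar",(m[298:330,120:152]>40).sum(),"bottle",(m[92:132,325:347]>40).sum(),"screwdriver",(m[214:264,284:322]>40).sum())
E
```

```text
[ 0.5545 -0.1214  0.2118] [179.9967   0.0141 175.2369]
(np.float64(0.5465), np.float64(-0.2158)) cap top 0.07007987106347024 ctr [ 0.5476 -0.2152] 561
   roller top 0.05203735523592966 547.300537109375 -216.12208557128906 20.167579650878906
(np.float64(0.5866924402217201), np.float64(-0.2694056690008012)) cap top 0.06985187839164739 ctr [ 0.5879 -0.2686] 486
   roller top 0.05197218916818 587.1492919921875 -269.34637451171875 20.28663444519043
(np.float64(0.635374403070968), np.float64(-0.22337234962076474)) cap top 0.06966126754558344 ctr [ 0.6367 -0.2232] 426
   roller top 0.05191226052544746 636.2432861328125 -223.78656005859375 20.16485023498535
(np.float64(0.6755668432926882), np.float64(-0.2769780186215659)) cap top 0.06976130086857874 ctr [ 0.677 -0.276] 394
   roller top 0.05189065610020563 677.1744995117188 -276.5441589355469 20.3297061920166
apron top x rel stud0 [-0.0331 -0.0312 -0.0285] 611
centre line at stud0 [ 0.5444 -0.2407] apron front [ 0.5114 -0.2379]
bin diff 0 jar 630 bottle 0 screwdriver 0
```

Run:
```python
from h import *
for n in ("scene0","scene1"):
    im=np.load(n+".npz")["im"].astype(int);s=im[290:340,110:165];v,u=np.nonzero((s[...,0]>90)&(s[...,1]<s[...,0]*.4)&(s[...,2]<s[...,0]*.4));print(n,len(u),u.mean()+110,v.mean()+290,im[295:300,120:150].mean())
```

```text
scene0 268 132.32835820895522 309.52985074626866 123.03333333333333
scene1 249 132.0843373493976 309.6546184738956 101.08222222222223
```

The jar has not moved; only the shadow over it changed. The carriage is home, all four cap tops are at 70 mm, the flap is shut and the arm is clear, so I'm handing in.

```bash
python3 -c "
from workcell import bot
print(bot.job_done())"
```

```text
the job is handed in; nothing more can be done
None
```

The job is handed in at about 70 s, with no verdict returned: four rollers fitted and capped, carriage pushed home past the detent, bin empty with the flap looking shut, and the jar, bottle and screwdriver not moved.

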